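# Turn a reversed swing arm round on its pivot stud in a printer's feed drive

## Robot

A 6-joint arm with a two-finger parallel gripper is mounted at the origin on the work surface. World frame = base frame: x ahead of the robot, y to its left, z up, the work surface at z = 0. Lengths are in m, angles in rad, forces in N, time in s.
With the tool pointing down it reaches from about 0.425 to 0.95 m from the base axis. Payload 3.5 kg.
Tool frame: the origin (TCP) lies on the mounting face of the last link; the fingertips stand 173 mm ahead of it and the grasp point (between the pads) lies 155 mm ahead of it; z points along the fingers, x is the direction in which the jaws open and shut, and the axes are right-handed (so a half turn about z gives the same grasp; the last joint's range is limited). The gripper opens to 85 mm and grips with 20 to 120 N. Pads are 22 mm wide; open, the fingers measure 114 mm over their backs; the gripper's body (76 mm by 85 mm) begins 54 mm behind the grasp point. The pads swing forward as they close: fully open they stand 13 mm farther back than shut.
Start: joints at [1.124, 0.286, 1.577, -0, 1.279, -0.15], TCP at [0.197, 0.645, 0.405] pointing down, gripper open.
Joint ranges: [-2.77, 2.77], [-0.9, 2.22], [0.21, 2.48], [-1.53, 4.67], [0.24, 2.81], [-2.84, 2.84]. Speed limits (rad/s): [2.79, 2.79, 3.14, 3.14, 3.14, 3.14].

## Interface

Orientations are given as a unit quaternion [x, y, z, w].
In Python, from plant import get_state, read_camera, sign_off gives the robot as it stands.
- The arm moves only by the shell command python3 -m jog 'ROWS' [FORCE]. ROWS is JSON, a list of rows, each an object of numbers: "grip": the closure, from 0 (fully open) to 1 (shut); "x", "y", "z": the shift along the tool's x, y, z in mm; "rx", "ry", "rz": the turn, a rotation vector about the tool's x, y, z in degrees. A call has 1 to 8 rows; each row shifts and turns the commanded pose from where the row before left it, along the tool's axes as they then stand; what a row does not reach is not made up. A row lasts 1/12 s, in which the tool goes at most 41.7 mm and 7.16 degrees, less where a joint would pass 70% of its speed; a pose out of reach is approached as far as the arm can. A call with a gripper value outside its range is refused whole. The fingers move at their own pace and stop on an object; FORCE is the grip in N (left out, the last holds). Time passes only in rows, so rows that do not move let the fingers close. It gives the time, the measured TCP pose, the force and the opening at its end, in the units of the state.
- get_state(): the state, without advancing time (a new reading comes with each control period).
- read_camera(name): name is "scene" or "top"; returns a dict with "frame" (420x560x3 uint8, red, green, blue), "intrinsics" (3x3 intrinsics, pixels), "k1" (the pictures are not rectified: a ray, as slopes to the right and down, at radius r is drawn at 1 + k1 r^2 times it, then the intrinsics apply), "R" (3x3) and "t" (3): a world point X has camera coordinates R X + t. Camera axes: x right, y down, z forward; pixel columns grow to the right and rows downward; lengths in m; the calibration is good to about 2 mm. A picture is of the moment at which its call begins. There is no depth.
- sign_off(): hands the job in, once; it reports no verdict.
The state is a dict: "time": time; "qpos": joint angles; "dq": joint speeds; "joint_efforts": joint torques, N m; "eef_pos": TCP position; "tcp_rot": TCP orientation; "contact_force": force on the tool from outside, world axes, zero at the start; "wrist_torque": the same for the moment, N m; "opening": opening from 0.0 (shut) to 1.0 (fully open).
Only numpy, scipy, OpenCV 4.12 (cv2) and the standard library are available. Lean on these libraries where they do the work, as an engineer would, in place of code of your own. Each camera call takes 0.05 s, during which the arm holds its last target.

## Task

On this printer's feed-drive frame the black swing arm was put on its pivot stud the wrong way round. Swing the blue keeper fully aside, lift the swing arm right off the stud, turn it end for end so that its white gear end points to the big white feed gear, set it gently back fully home on the stud between the two stop tabs (hold it all the way down, do not let it drop), and once you have let go of it swing the keeper back shut over it. Leave the ink bottles, the parts dish and the screwdriver where they are.

Things in the scene. Friction and masses are not known exactly. Their poses are not given: they have to be found in the camera images.
- pin_seat (a point): On the pivot stud's axis, at the top of its steel shoulder (30 mm diameter), where the swing arm's underside rests. z: along the stud, out of the frame, leaning 27 degrees from vertical, mostly to the robot's right; x: up the slope; y: level, to the big feed gear. Brass stud 10 mm diameter, straight to z = 21 mm, then a cone to a 4 mm tip at z = 28. The frame's flat face is at z = -12.
- stop_tabs (a point): Midway between two fixed upright steel stop tabs, level with their tops (32 mm above the shoulder, so 4 mm above the stud's tip). Seen from pin_seat they stand at y = -36 mm, x = +20 and -20; each 4 mm thick in x, 12 long in y: 36 mm clear between them for the 24 mm wide arm. Axes as pin_seat.
- feed_gear (a point): Big white feed gear of the frame, centre of its upper face: 120 mm from the stud along y of pin_seat, 64 mm over its teeth, face 14 mm above the shoulder level, a small gear and shaft end on it reach 10 mm higher. Axes as pin_seat. The frame is galvanised sheet steel, 266 x 170 mm, fixed on an aluminium repair stand; from the stud it spans x -85 to 85, y -108 to 158 mm, rims 14 mm high.
- transfer_gear (a point): Grey gear, fixed, 42 mm over its teeth, on the up-slope side of the stud; centre of its upper face, 64 mm up the slope from the stud and 10 mm above the shoulder level (22 above the face). Between it and the swing arm's flank a finger has about 31 mm.
- solenoid (a point): Black solenoid block, fixed, on the down-slope side of the stud, 24 mm (x) by 44 mm (y); centre of its top, 67 mm down the slope from the stud and 8.5 mm above the shoulder level (20.5 above the face). Between it and the arm's flank a finger has about 43 mm.
- swing_bore (a point): Swing arm (loose, black plastic, about 80 g): straight bar 24 mm wide (its x), 20 thick, a white gear at one end, a fork at the other. Point: centre of its 12.4 mm through bore, 10 mm above the underside. z: bore axis, up; -y: along the long arm to the gear end. Bar from y = -56 to +54 mm (fork prongs from +40). Balances within 8 mm of the bore. Starts seated on the stud, gear end to -y of pin_seat.
- swing_gear (a point): Centre of the white idler gear (36 mm over teeth, 14 thick) at the swing arm's long end, 70 mm from the bore, level with swing_bore. When right it is some 70 mm from the stud towards the big feed gear (+y of pin_seat), the teeth just meeting. The stop tabs let the seated arm swing only about 8 degrees; to turn it, lift its underside above the tabs, which is off the stud.
- keeper (a joint): Blue turn-button keeper, rad: 0 = shut (lies across over the swing arm, 3 mm above it, and holds it down); grows as it swings aside towards the big feed gear; 1.57 = parallel to the swing arm and clear of it; end stop 1.7. Starts shut or nearly (0 to 0.3). Stays where it is left; friction 0.05 N m (about 2 N at the thumb tab).
- keeper_pivot (a point): Keeper's pivot axis at the keeper's underside, (30, 42, 23) mm from pin_seat in its axes; z parallel to the stud, axes as pin_seat. The keeper is 36 mm long from here, 14 wide, 5 thick; at joint 0 it points to -x of pin_seat, at 1.57 to +y. It stands on a steel post 12 mm in diameter.
- keeper_tab (a point): Centre of the keeper's upright blue thumb tab, 29 mm from the pivot axis: 14 mm along the keeper, 8 mm thick across it, 20 mm high (foot 28 mm, top 48 mm above the shoulder level, along the stud). Push it sideways or pinch its 8 mm thickness. Its -x axis points along the keeper away from the pivot.
- ink_blue_mid (a point): Ink bottle with blue band and cap, standing upright on the table near the stand: 48 mm diameter, 138 mm high; point half-way up. Bystander.
- ink_red_mid (a point): Ink bottle with magenta band and cap, same size, standing upright near the stand; point half-way up. Bystander.
- dish_mid (a point): White parts dish with screws and small gears, 80 x 110 x 22 mm, on the table below the frame's lower edge; point at its centre. Bystander.
- driver_mid (a point): Screwdriver with green handle, 190 mm long, lying on the table behind the frame's upper edge, 26 mm thick; point at its middle, its x axis along it. Bystander.
Things that resemble listed ones, but are neither listed nor needed, are in the scene too. What is meant by the part that bears swing_bore is not purple, and is the larger of those in its own colour.

How it is judged:
On the way, in this order (a step that is already met when the one before it is completed fails the run):
1. the keeper is swung aside, clear of the swing arm (value of joint keeper above 1.25 rad), for 0.2 s.
2. the swing arm is lifted right off the stud (z of swing_bore in the frame of pin_seat above 0.041 m), for 0.2 s.
3. the swing arm is fully home on the stud again, turned end for end, and let go, with the keeper still aside (z of swing_bore in the frame of pin_seat between 0.006 and 0.0135 m and x of swing_bore in the frame of pin_seat between -0.004 and 0.004 m and y of swing_bore in the frame of pin_seat between -0.004 and 0.004 m and angle between the z axis of swing_bore and the z axis of pin_seat, either way round below 0.12 rad and y of swing_gear in the frame of pin_seat above 0.06 m and z of swing_gear in the frame of pin_seat above 0 m and contact force between the fingers and swing_arm below 0.05 N and value of joint keeper above 0.8 rad), for 0.2 s.
At the end, for the whole second after the job is handed in: The swing arm is fully home on the stud (within 4 mm, square within 7 degrees), gear end to the big feed gear, let go and at rest; the keeper is shut over it (under 0.3 rad); bottles and dish upright, and they and the screwdriver within 30 mm of their places (z of swing_bore in the frame of pin_seat between 0.006 and 0.0135 m and x of swing_bore in the frame of pin_seat between -0.004 and 0.004 m and y of swing_bore in the frame of pin_seat between -0.004 and 0.004 m and angle between the z axis of swing_bore and the z axis of pin_seat, either way round below 0.12 rad and y of swing_gear in the frame of pin_seat above 0.06 m and z of swing_gear in the frame of pin_seat above 0 m and contact force between the fingers and swing_arm below 0.05 N and value of joint keeper below 0.3 rad and linear speed of swing_arm below 0.02 m/s and distance of each of ink_blue_mid, ink_red_mid, dish_mid, driver_mid from where it was at the start of the episode below 0.03 m and angle between each of ink_blue_mid, ink_red_mid, dish_mid's own z axis and vertical below 0.3 rad); the robot touches nothing.
It fails at once if the swing arm is let go over the stud more than 12 mm above its seat and drops (contact force between the fingers and swing_arm below 0.05 N and z of swing_bore in the frame of pin_seat above 0.022 m and horizontal distance between swing_bore and pin_seat below 0.06 m).
It fails at once if a bystander is knocked over or pushed away (not (distance of ink_blue_mid from where it was at the start of the episode below 0.03 m) or not (distance of ink_red_mid from where it was at the start of the episode below 0.03 m) or not (distance of dish_mid from where it was at the start of the episode below 0.03 m) or not (distance of driver_mid from where it was at the start of the episode below 0.03 m) or not (angle between ink_blue_mid's own z axis and vertical below 0.3 rad) or not (angle between ink_red_mid's own z axis and vertical below 0.3 rad) or not (angle between dish_mid's own z axis and vertical below 0.3 rad)).
It also fails if it takes over 67 s, if anything falls off the work surface, if the arm or the gripper's body presses on something with over 40 N, if the wrist force passes 120 N, or if a joint passes its speed limit or range.

## Working session

There is one attempt and no reset: what is moved stays moved. The work goes in short steps, Python scripts to look and compute and a shell command to move; the robot and the scene stay as the last step left them, time stands still between calls to the robot, and variables do not carry over. Pictures are saved under pics/ and viewed, and the job is handed in when it is done.

```bash
ls; mkdir -p pics; python3 - <<'E'
from plant import get_state, read_camera
import cv2,numpy as np
print(get_state())
for n in("scene","top"):
    c=read_camera(n); cv2.imwrite(f"pics/{n}0.png",c["frame"][:,:,::-1]); np.savez(f"pics/{n}0.npz",**c)
    print(n,c["intrinsics"],c["k1"],c["R"],c["t"])
E
```

```text
pics
{'time': 0.0, 'qpos': array([ 1.12396944e+00,  2.87199900e-01,  1.57816684e+00,  2.39119547e-05,
        1.27862520e+00, -1.50020439e-01]), 'dq': array([-6.99262742e-04,  4.32731439e-04,  3.03911978e-05,  6.35451634e-04,
       -5.31041916e-04, -6.48065148e-04]), 'joint_efforts': array([-6.77915941e-04, -4.05988991e+01, -2.92620921e+01, -2.19086483e-04,
        5.75927683e-03, -2.49343270e-05]), 'eef_pos': array([0.19729081, 0.64526529, 0.40332937]), 'tcp_rot': array([ 8.03888219e-01,  5.94779196e-01, -1.06554452e-03,  5.51263865e-04]), 'contact_force': array([ 0.58943701, -0.45567181, -0.3289775 ]), 'wrist_torque': array([ 0.01035025,  0.03884469, -0.00961218]), 'opening': 0.9956500621972743}
scene [[487.62586417   0.         281.70463779]
 [  0.         487.62586417 206.34583146]
 [  0.           0.           1.        ]] -0.11239602671690634 [[ 0.51428894  0.85753866  0.01159026]
 [ 0.63180523 -0.36970256 -0.68127981]
 [-0.57993882  0.35769746 -0.73193134]] [-0.27551514 -0.28981924  1.51687885]
top [[517.09651636   0.         284.0605324 ]
 [  0.         517.09651636 208.01022016]
 [  0.           0.           1.        ]] -0.18145847750822475 [[ 0.02895407 -0.9995768  -0.00280635]
 [-0.98961908 -0.02827003 -0.14090736]
 [ 0.14076839  0.00685706 -0.99001881]] [-0.00357632  0.57436417  1.13011504]
```

View pics/scene0.png

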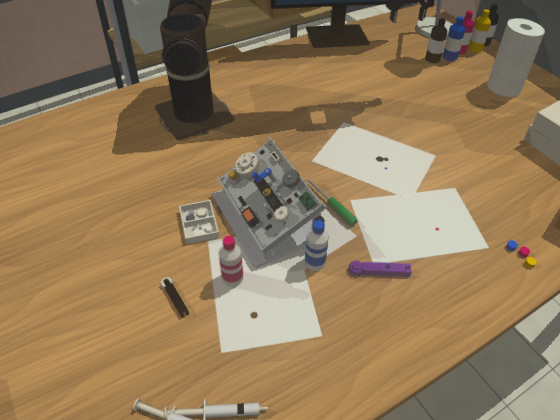

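View pics/top0.png

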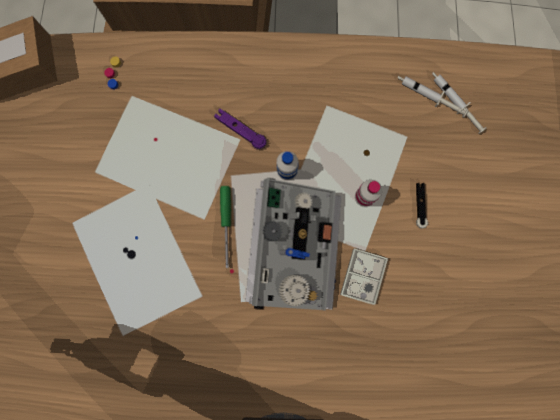

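```bash
python3 - <<'E'
import cv2,numpy as np
c=np.load("pics/top0.npz")["frame"][:,:,::-1]
cv2.imwrite("pics/topz.png",cv2.resize(c[170:320,230:380],(600,600),interpolation=cv2.INTER_CUBIC))
c=np.load("pics/scene0.npz")["frame"][:,:,::-1]
cv2.imwrite("pics/scz.png",cv2.resize(c[130:280,200:350],(600,600),interpolation=cv2.INTER_CUBIC))
E
```

```text
(no output)
```

View pics/topz.png

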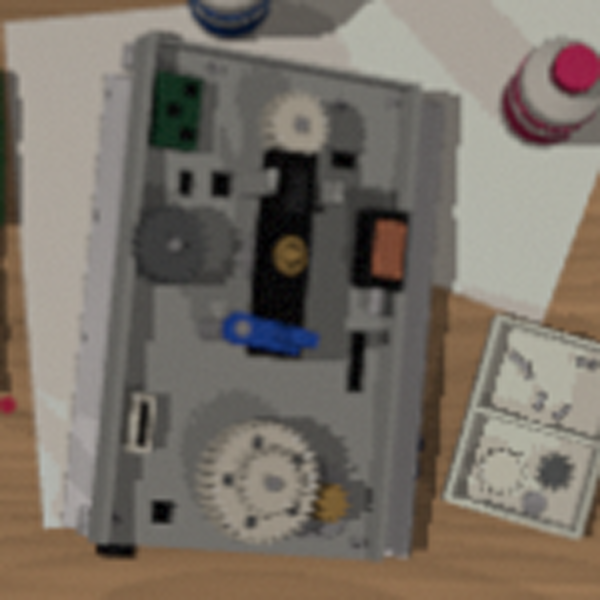

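View pics/scz.png

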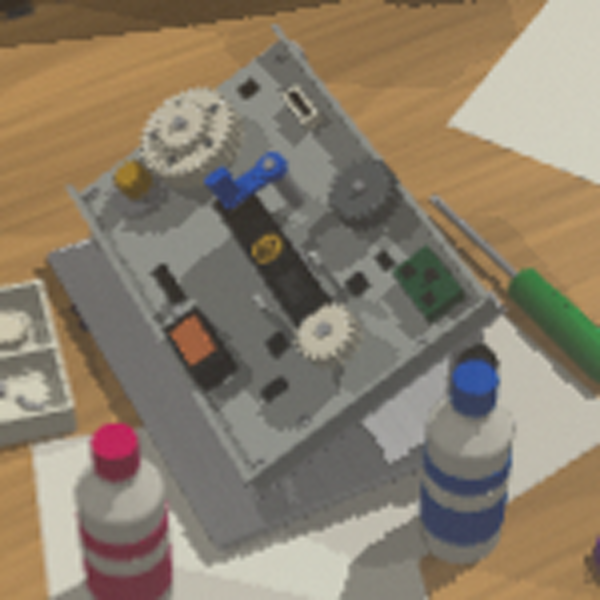

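```bash
cat > h.py <<'E'
import cv2,numpy as np
from scipy.optimize import least_squares
from scipy.spatial.transform import Rotation as Rn
def cam(n,i=0): return dict(np.load(f"pics/{n}{i}.npz"))
def grab(n,tag):
    from plant import read_camera
    c=read_camera(n); np.savez(f"pics/{n}{tag}.npz",**c); return c
def dist(c): return np.array([float(c["k1"]),0,0,0.])
def proj(c,X):
    return cv2.projectPoints(np.asarray(X,float).reshape(-1,1,3),cv2.Rodrigues(c["R"])[0],c["t"],c["intrinsics"],dist(c))[0].reshape(-1,2)
def ray(c,p):
    u=cv2.undistortPointsIter if 0 else cv2.undistortPoints
    s=u(np.array(p,float).reshape(-1,1,2),c["intrinsics"],dist(c)).reshape(-1,2)
    d=np.c_[s,np.ones(len(s))]@c["R"]; return -c["R"].T@c["t"],d
def tri(c1,p1,c2,p2):
    o1,d1=ray(c1,p1);o2,d2=ray(c2,p2);out=[]
    for a,b in zip(d1,d2):
        A=np.c_[a,-b];s=np.linalg.lstsq(A,o2-o1,rcond=None)[0]
        P,Q=o1+s[0]*a,o2+s[1]*b; out.append(np.r_[(P+Q)/2,np.linalg.norm(P-Q)])
    return np.array(out)
def zoom(c,u0,v0,w,h,k,fn):
    im=c["frame"][v0:v0+h,u0:u0+w,::-1]; im=cv2.resize(im,None,fx=k,fy=k,interpolation=cv2.INTER_CUBIC)
    im=cv2.convertScaleAbs(im,alpha=1.3)
    for i in range(0,w,10): cv2.putText(im,str(u0+i),(i*k,9),0,.35,(0,0,255),1); cv2.line(im,(i*k,0),(i*k,h*k),(0,0,120) ,1) if i%10==0 else 0
    for i in range(0,h,10): cv2.putText(im,str(v0+i),(0,i*k+9),0,.35,(0,255,255),1); cv2.line(im,(0,i*k),(w*k,i*k),(0,0,120),1)
    cv2.imwrite(fn,im)
E
python3 - <<'E'
from h import *
zoom(cam("top"),248,175,100,75,8,"pics/t1.png")
zoom(cam("top"),248,240,100,75,8,"pics/t2.png")
zoom(cam("scene"),210,135,100,75,8,"pics/s1.png")
zoom(cam("scene"),225,180,100,75,8,"pics/s2.png")
E
```

```text
(no output)
```

View pics/t1.png

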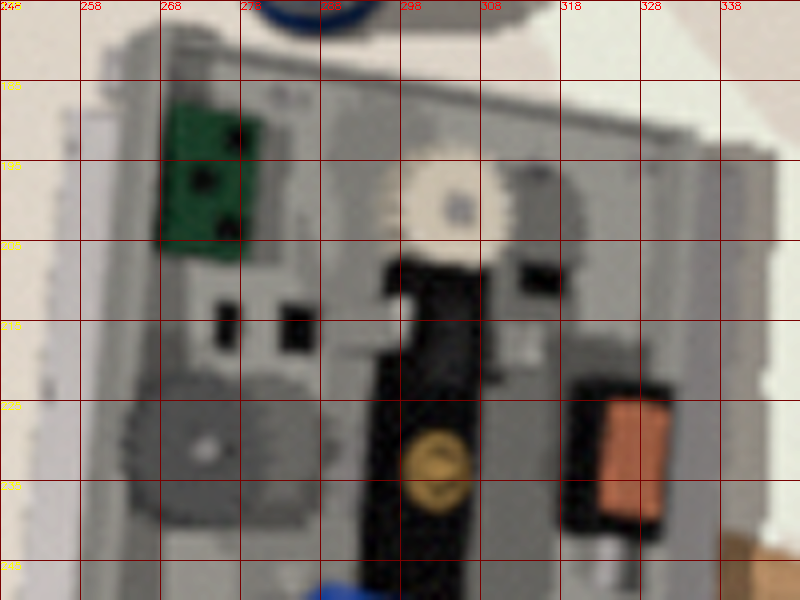

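View pics/t2.png

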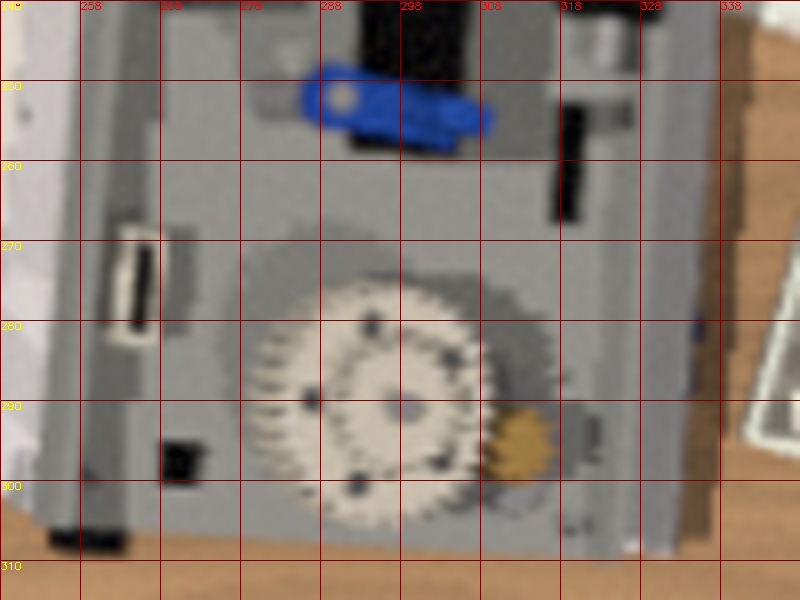

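View pics/s1.png

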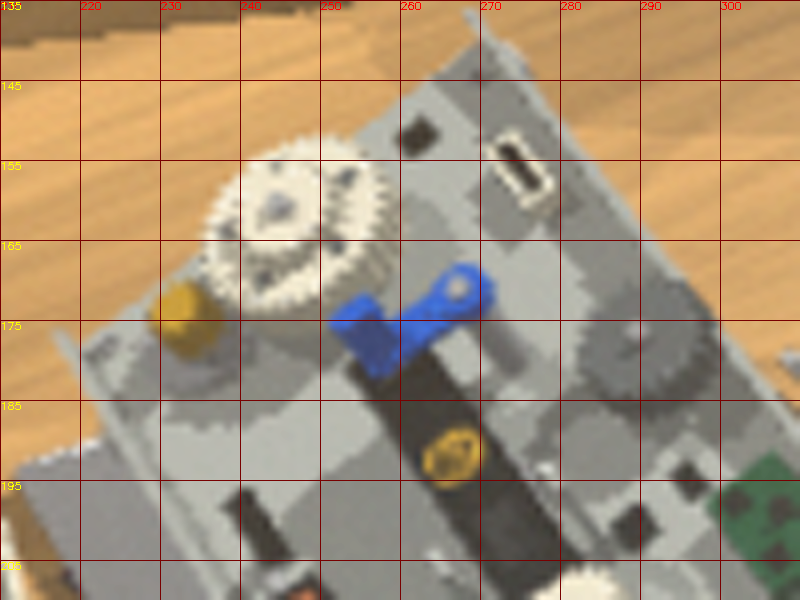

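View pics/s2.png

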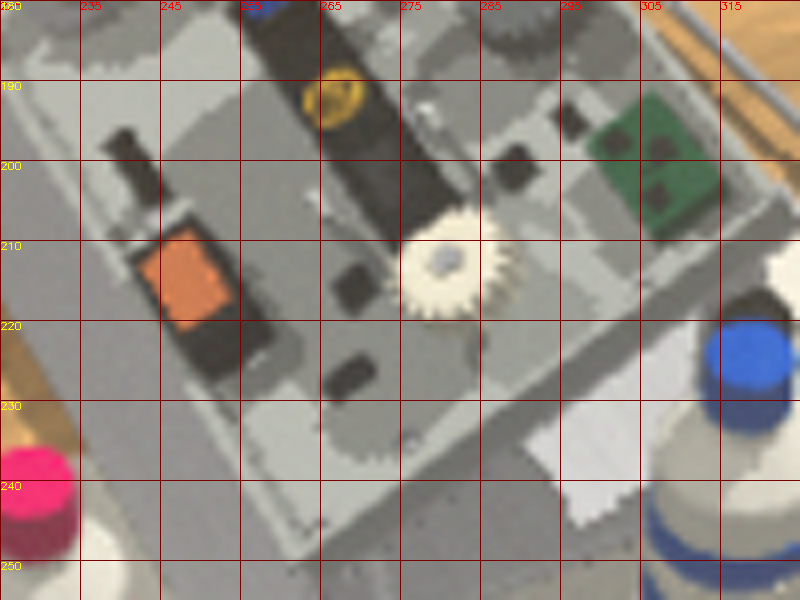

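```bash
python3 - <<'E'
from h import *
T,S=cam("top"),cam("scene")
names="bush feed trans sgear kpiv".split()
pt=[(302.1,233.3),(298.2,290.2),(273.5,230.6),(305.1,200.8),(290.3,251.7)]
ps=[(266.1,191.8),(244.6,160.5),(289.2,175.8),(280.6,211.8),(266.7,170.6)]
P=tri(T,pt,S,ps); print(np.round(P*1000,1))
# fit: yaw, position with known 27deg tilt; z heights
M=np.array([[0,0,20],[0,120,24],[64,0,11.5],[0,0,0],[30,42,28.5]])/1000
idx=[0,1,2,4]
def frame(q):
    yaw=q[0]; c,s=np.cos(q[4] if len(q)>4 else np.radians(27)),np.sin(q[4] if len(q)>4 else np.radians(27))
    # z leans to azimuth yaw; x upslope opposite horizontally
    h=np.array([np.cos(yaw),np.sin(yaw),0]); k=np.array([0,0,1.])
    z=h*s+k*c; x=-h*c+k*s; y=np.cross(z,x); return np.c_[x,y,z],q[1:4]
def res(q):
    R,p=frame(q); W=M[idx]@R.T+p
    return np.r_[(proj(T,W)-np.array(pt)[idx]).ravel(),(proj(S,W)-np.array(ps)[idx]).ravel()]
for q0 in([-np.pi/2,*P[0,:3]],[-np.pi/2,*P[0,:3],np.radians(27)]):
    r=least_squares(res,q0); R,p=frame(r.x)
    print(np.round(np.degrees(r.x[[0,-1]]),2),np.round(p*1000,1)); print(np.round(R,3)); print(np.round(r.fun.reshape(2,-1,2),2).tolist())
    print("pts in frame",np.round((P[:,:3]-p)@R*1000,1).tolist())
r=least_squares(res,[-np.pi/2,*P[0,:3]]); R,p=frame(r.x); np.savez("pin.npz",R=R,p=p)
E
```

```text
[[ 5.108e+02 -2.780e+01  1.129e+02  1.500e+00]
 [ 3.918e+02 -2.190e+01  1.154e+02  3.000e-01]
 [ 5.128e+02  3.250e+01  1.366e+02  5.000e-01]
 [ 5.809e+02 -3.170e+01  1.126e+02  4.000e-01]
 [ 4.703e+02 -3.400e+00  1.357e+02  5.000e-01]]
[-93.25   5.48] [511.2 -18.8  95.6]
[[ 0.051 -0.998 -0.026]
 [ 0.89   0.057 -0.453]
 [ 0.454  0.     0.891]]
[[[0.32, 0.22], [0.42, 0.51], [-0.08, -0.53], [-0.28, 0.18]], [[0.29, -0.23], [-0.64, -0.62], [0.57, 0.79], [0.34, 0.16]]]
pts in frame [[-0.2, -0.1, 19.5], [0.2, 119.0, 22.0], [64.3, 1.4, 13.2], [-0.3, -70.3, 19.2], [29.8, 41.7, 29.8]]
[-93.3   30.72] [511.3 -16.9  95. ]
[[ 0.049 -0.998 -0.029]
 [ 0.858  0.058 -0.51 ]
 [ 0.511  0.     0.86 ]]
[[[-0.04, 0.26], [0.11, 0.49], [0.28, -0.63], [0.04, 0.21]], [[0.57, 0.06], [-0.4, -0.27], [0.29, 0.08], [0.08, 0.2]]]
pts in frame [[-0.2, -0.2, 21.0], [0.3, 119.0, 23.6], [63.7, 1.4, 10.5], [-0.2, -70.3, 20.7], [30.4, 41.7, 29.3]]
```

```bash
cat >> h.py <<'E'
def pin():
    d=np.load("pin.npz"); return d["R"],d["p"]
def P2W(X): R,p=pin(); return np.asarray(X,float)@R.T/1000+p
def tool_state():
    from plant import get_state
    s=get_state(); return s,Rn.from_quat(s["tcp_rot"]).as_matrix(),s["eef_pos"]
def inpin():
    s,Rt,p=tool_state(); R,o=pin()
    tip=(p+Rt@[0,0,.173]-o)@R*1000; Rl=R.T@Rt
    print("t %.2f tip(pin,mm)"%s["time"],np.round(tip,1),"toolx(pin)",np.round(Rl[:,0],3),"toolz",np.round(Rl[:,2],3),"yaw %.1f"%np.degrees(np.arctan2(Rl[1,0],Rl[0,0])))
    print("q",np.round(s["qpos"],2),"open %.3f"%s["opening"],"F",np.round(s["contact_force"],1),"eef",np.round(p*1000,1))
def delta(tip,yaw):
    """needed rigid move: tip target in pin mm, tool x at yaw(deg) in pin xy, tool z=-z pin"""
    s,Rt,p=tool_state(); R,o=pin(); a=np.radians(yaw)
    x=np.array([np.cos(a),np.sin(a),0]);z=np.array([0,0,-1.]);G=R@np.c_[x,np.cross(z,x),z]
    tgt=P2W(tip)-G@[0,0,.173]
    d=Rt.T@(tgt-p)*1000; rv=np.degrees(Rn.from_matrix(Rt.T@G).as_rotvec())
    tipd=Rt.T@(P2W(tip)-(p+Rt@[0,0,.173]))*1000
    print("TCP shift tool mm",np.round(d,1),"| turn deg",np.round(rv,2),"norm %.1f"%np.linalg.norm(rv),"| tip shift",np.round(tipd,1))
E
python3 - <<'E'
from h import *
inpin(); 
for th in(0,.1,.2,.3):
    X=P2W([[30-29*np.cos(th),42+29*np.sin(th),48],[30-36*np.cos(th),42+36*np.sin(th),28]])
    print(th,np.round(proj(cam("scene"),X),1).tolist(),np.round(proj(cam("top"),X),1).tolist())
delta([1,43,90],90); delta([1,43,90],-90)
E
```

```text
t 0.10 tip(pin,mm) [ 635.8  351.2 -172.6] toolx(pin) [ 0.865 -0.238 -0.443] toolz [-0.456  0.001 -0.89 ] yaw -15.4
q [ 1.12  0.29  1.58 -0.    1.28 -0.15] open 0.998 F [ 0.7 -0.6 -1. ] eef [197.3 645.3 403.5]
0 [[253.6, 174.1], [255.0, 180.2]] [[306.9, 253.2], [305.1, 253.6]]
0.1 [[253.2, 173.3], [254.4, 179.2]] [[306.7, 254.6], [304.9, 255.3]]
0.2 [[252.8, 172.4], [253.9, 178.1]] [[306.4, 256.0], [304.6, 257.0]]
0.3 [[252.5, 171.5], [253.6, 177.0]] [[306.0, 257.3], [304.0, 258.6]]
TCP shift tool mm [-668.4  480.8   74.3] | turn deg [ -19.26   24.46 -101.58] norm 106.2 | tip shift [-591.8  462.2   55.3]
TCP shift tool mm [-668.4  480.8   74.3] | turn deg [22.93 18.06 74.72] norm 80.2 | tip shift [-591.8  462.2   55.3]
```

```bash
python3 -m jog '[{"grip":0.72,"x":-20,"y":36},{"grip":0.72,"x":-20,"y":36},{"grip":0.72,"x":-20,"y":36},{"grip":0.72,"x":-20,"y":36},{"grip":0.72,"x":-20,"y":36},{"grip":0.72,"x":-20,"y":36},{"grip":0.72,"x":-20,"y":36},{"grip":0.72,"x":-20,"y":36}]' 30
python3 -m jog '[{"grip":0.72,"x":-20,"y":36},{"grip":0.72,"x":-20,"y":36},{"x":-39,"y":10},{"x":-39,"y":10},{"x":-39,"y":10},{"x":-39,"y":10},{"x":-39,"y":10},{"x":-39,"y":10}]'
python3 -m jog '[{"x":-39,"y":10},{"x":-39,"y":10},{"x":-39,"y":10},{"x":-39,"y":10},{"x":-39,"y":10},{"x":-39,"y":10}]'
python3 - <<'E'
from h import *
inpin();delta([1,43,90],-90)
E
```

```text
t 0.10 tip(pin,mm) [ 635.8  351.2 -172.6] toolx(pin) [ 0.865 -0.238 -0.443] toolz [-0.456  0.001 -0.89 ] yaw -15.4
q [ 1.12  0.29  1.58 -0.    1.28 -0.15] open 0.998 F [ 0.7 -0.6 -1. ] eef [197.3 645.3 403.5]
TCP shift tool mm [-668.4  480.8   74.3] | turn deg [22.93 18.06 74.72] norm 80.2 | tip shift [-591.8  462.2   55.3]$[0]: bad value
$[0]: bad value
$[0]: bad value
```

```bash
python3 -m jog '[{"grip":0.72,"x":-20,"y":36,"z":0,"rx":0,"ry":0,"rz":0}]' 30; python3 -m jog --help
```

```text
time: 0.18
eef_pos: [0.2226, 0.618, 0.4036]
tcp_rot: [0.802, 0.597, -0.001, -0.001]
contact_force: [0.8, -0.6, -0.1]
opening: 0.885invalid input: not JSON, or not a number
```

```bash
python3 -m jog '[{"grip":0.72,"x":-20,"y":36,"z":0,"rx":0,"ry":0,"rz":0},{"grip":0.72,"x":-20,"y":36,"z":0,"rx":0,"ry":0,"rz":0},{"grip":0.72,"x":-20,"y":36,"z":0,"rx":0,"ry":0,"rz":0},{"grip":0.72,"x":-20,"y":36,"z":0,"rx":0,"ry":0,"rz":0},{"grip":0.72,"x":-20,"y":36,"z":0,"rx":0,"ry":0,"rz":0},{"grip":0.72,"x":-20,"y":36,"z":0,"rx":0,"ry":0,"rz":0},{"grip":0.72,"x":-20,"y":36,"z":0,"rx":0,"ry":0,"rz":0},{"grip":0.72,"x":-20,"y":36,"z":0,"rx":0,"ry":0,"rz":0}]' 30 && 
python3 -m jog '[{"grip":0.72,"x":-20,"y":36,"z":0,"rx":0,"ry":0,"rz":0},{"grip":0.72,"x":-39,"y":10,"z":0,"rx":0,"ry":0,"rz":0},{"grip":0.72,"x":-39,"y":10,"z":0,"rx":0,"ry":0,"rz":0},{"grip":0.72,"x":-39,"y":10,"z":0,"rx":0,"ry":0,"rz":0},{"grip":0.72,"x":-39,"y":10,"z":0,"rx":0,"ry":0,"rz":0},{"grip":0.72,"x":-39,"y":10,"z":0,"rx":0,"ry":0,"rz":0},{"grip":0.72,"x":-39,"y":10,"z":0,"rx":0,"ry":0,"rz":0},{"grip":0.72,"x":-39,"y":10,"z":0,"rx":0,"ry":0,"rz":0}]' && 
python3 -m jog '[{"grip":0.72,"x":-39,"y":10,"z":0,"rx":0,"ry":0,"rz":0},{"grip":0.72,"x":-39,"y":10,"z":0,"rx":0,"ry":0,"rz":0},{"grip":0.72,"x":-39,"y":10,"z":0,"rx":0,"ry":0,"rz":0},{"grip":0.72,"x":-39,"y":10,"z":0,"rx":0,"ry":0,"rz":0}]'
python3 - <<'E'
from h import *
inpin();delta([1,43,100],-90)
E
```

```text
time: 0.85
eef_pos: [0.4554, 0.3769, 0.4043]
tcp_rot: [0.804, 0.595, -0.0, -0.0]
contact_force: [0.4, 0.4, 0.0]
opening: 0.282
time: 1.52
eef_pos: [0.4695, 0.0657, 0.4043]
tcp_rot: [0.804, 0.595, -0.0, -0.0]
contact_force: [1.7, -1.9, -0.3]
opening: 0.279
time: 1.85
eef_pos: [0.4621, -0.0952, 0.4045]
tcp_rot: [0.804, 0.595, 0.0, -0.0]
contact_force: [0.6, 0.9, -1.3]
opening: 0.281
t 1.85 tip(pin,mm) [ -8.8  44.7 156.9] toolx(pin) [ 0.866 -0.238 -0.441] toolz [-0.454  0.    -0.891] yaw -15.4
q [-0.42 -0.18  2.06  0.    1.26 -1.69] open 0.281 F [ 0.6  0.9 -1.3] eef [462.1 -95.2 404.5]
TCP shift tool mm [-42.3  12.1  65.1] | turn deg [22.85 17.94 74.74] norm 80.2 | tip shift [34.  -6.5 46.3]
```

```bash
python3 -m jog '[{"grip":0.72,"x":-21,"y":6,"z":0,"rx":1.9,"ry":1.5,"rz":6.23},{"grip":0.72,"x":0,"y":0,"z":0,"rx":1.9,"ry":1.5,"rz":6.23},{"grip":0.72,"x":0,"y":0,"z":0,"rx":1.9,"ry":1.5,"rz":6.23},{"grip":0.72,"x":0,"y":0,"z":0,"rx":1.9,"ry":1.5,"rz":6.23},{"grip":0.72,"x":0,"y":0,"z":0,"rx":1.9,"ry":1.5,"rz":6.23},{"grip":0.72,"x":0,"y":0,"z":0,"rx":1.9,"ry":1.5,"rz":6.23},{"grip":0.72,"x":0,"y":0,"z":0,"rx":1.9,"ry":1.5,"rz":6.23},{"grip":0.72,"x":0,"y":0,"z":0,"rx":1.9,"ry":1.5,"rz":6.23}]' && 
python3 -m jog '[{"grip":0.72,"x":0,"y":0,"z":0,"rx":1.9,"ry":1.5,"rz":6.23},{"grip":0.72,"x":0,"y":0,"z":0,"rx":1.9,"ry":1.5,"rz":6.23},{"grip":0.72,"x":0,"y":0,"z":0,"rx":1.9,"ry":1.5,"rz":6.23},{"grip":0.72,"x":0,"y":0,"z":0,"rx":1.9,"ry":1.5,"rz":6.23},{"grip":0.72,"x":0,"y":0,"z":0,"rx":0,"ry":0,"rz":0}]'
python3 - <<'E'
from h import *
inpin();delta([1,43,70],-90)
E
```

```text
time: 2.52
eef_pos: [0.4623, -0.1153, 0.4042]
tcp_rot: [0.968, 0.191, 0.005, -0.164]
contact_force: [-0.1, -1.1, -1.3]
opening: 0.279
time: 2.93
eef_pos: [0.4622, -0.1154, 0.4041]
tcp_rot: [0.972, -0.029, 0.007, -0.234]
contact_force: [-0.5, -0.6, -0.9]
opening: 0.284
t 2.93 tip(pin,mm) [ 51.8  43.2 146.9] toolx(pin) [-0.003 -1.     0.001] toolz [ 0.001 -0.001 -1.   ] yaw -90.2
q [-0.52 -0.14  2.04  0.42  1.47 -0.56] open 0.284 F [-0.5 -0.6 -0.9] eef [ 462.2 -115.4  404.1]
TCP shift tool mm [ 0.5 50.7 76.9] | turn deg [-0.05 -0.07 -0.15] norm 0.2 | tip shift [ 0.3 50.8 76.9]
```

```bash
python3 -m jog '[{"grip":0.72,"x":0,"y":25,"z":38,"rx":0,"ry":0,"rz":0},{"grip":0.72,"x":0,"y":26,"z":25,"rx":0,"ry":0,"rz":0},{"grip":0.72,"x":0,"y":0,"z":14,"rx":0,"ry":0,"rz":0},{"grip":0.72,"x":0,"y":0,"z":0,"rx":0,"ry":0,"rz":0}]'
python3 - <<'E'
from h import *
inpin();delta([1,43,36],-90)
S=grab("scene","1");T=grab("top","1")
zoom(S,200,100,100,100,6,"pics/s3.png");zoom(T,240,170,100,100,6,"pics/t3.png")
E
```

```text
time: 3.27
eef_pos: [0.4605, -0.1245, 0.3123]
tcp_rot: [0.972, -0.027, 0.003, -0.235]
contact_force: [-0.2, 0.1, -0.9]
opening: 0.278
t 3.27 tip(pin,mm) [ 2.3 45.8 69.3] toolx(pin) [-0.001 -1.    -0.007] toolz [ 0.003  0.007 -1.   ] yaw -90.1
q [-0.54 -0.02  2.12  0.43  1.31 -0.65] open 0.278 F [-0.2  0.1 -0.9] eef [ 460.5 -124.5  312.3]
TCP shift tool mm [ 1.9  0.8 33.2] | turn deg [-0.17  0.38 -0.06] norm 0.4 | tip shift [ 3.   1.4 33.2]
```

View pics/s3.png

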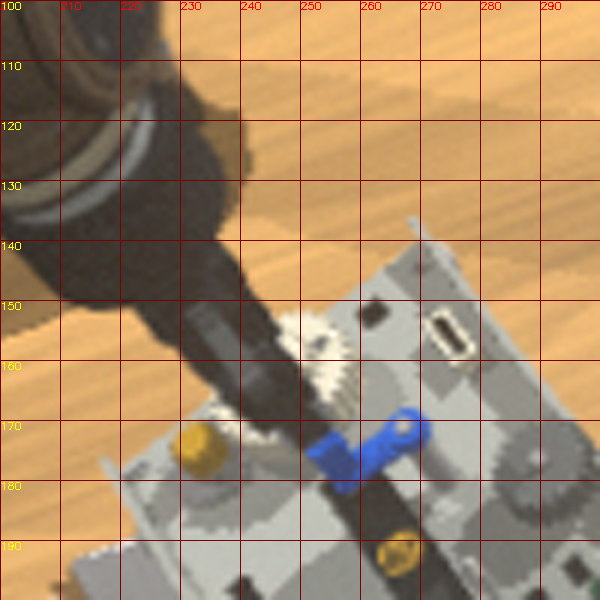

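View pics/t3.png

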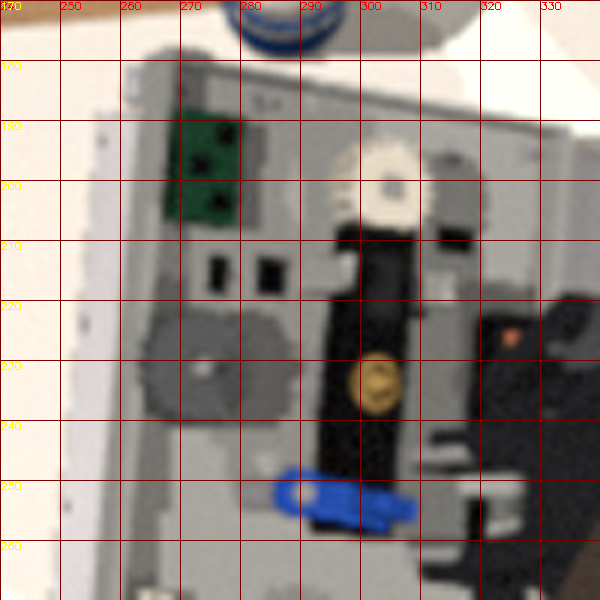

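```bash
python3 - <<'E'
from h import *
T=cam("top",1);S=cam("scene",1)
for y in(45.8-12,45.8,45.8+12): print(np.round(proj(T,P2W([2.3,y,69.3])),1),np.round(proj(S,P2W([2.3,y,69.3])),1))
E
python3 -m jog '[{"grip":0.72,"x":2,"y":1,"z":5,"rx":-0.1,"ry":0.4,"rz":0},{"grip":0.72,"x":0,"y":0,"z":0,"rx":0,"ry":0,"rz":0},{"grip":0.72,"x":0,"y":0,"z":0,"rx":0,"ry":0,"rz":0}]'
python3 - <<'E'
from h import *
inpin();delta([1,43,36],-90)
E
```

```text
[[311.8 249. ]] [[251.5 171.2]]
[[311.4 254.9]] [[249.3 168. ]]
[[310.9 260.9]] [[247.1 164.8]]
time: 3.62
eef_pos: [0.4645, -0.1242, 0.313]
tcp_rot: [0.972, -0.028, 0.012, -0.232]
contact_force: [0.3, -0.2, 0.4]
opening: 0.278
t 3.62 tip(pin,mm) [ 2.  38.9 69.7] toolx(pin) [ 0.002 -1.     0.01 ] toolz [-0.003 -0.01  -1.   ] yaw -89.9
q [-0.54 -0.02  2.11  0.43  1.3  -0.65] open 0.278 F [ 0.3 -0.2  0.4] eef [ 464.5 -124.2  313. ]
TCP shift tool mm [-2.7  1.5 33.7] | turn deg [ 0.19 -0.57  0.1 ] norm 0.6 | tip shift [-4.4  0.9 33.7]
```

```bash
for i in 1 2 3 4; do python3 -m jog '[{"grip":0.72,"x":0,"y":0,"z":0,"rx":0,"ry":0,"rz":0}]' >/dev/null; python3 -c "
from h import *
inpin()"; done
```

```text
t 3.70 tip(pin,mm) [ 1.9 39.1 69.6] toolx(pin) [ 0.001 -1.     0.01 ] toolz [-0.003 -0.01  -1.   ] yaw -89.9
q [-0.54 -0.02  2.11  0.43  1.3  -0.65] open 0.279 F [0.3 0.3 0.5] eef [ 464.4 -124.2  312.9]
t 3.78 tip(pin,mm) [ 1.9 39.3 69.3] toolx(pin) [ 0.001 -1.     0.009] toolz [-0.003 -0.009 -1.   ] yaw -89.9
q [-0.54 -0.02  2.11  0.43  1.3  -0.65] open 0.280 F [-0.7 -0.1 -1.2] eef [ 464.3 -124.2  312.6]
t 3.87 tip(pin,mm) [ 1.8 39.4 69.1] toolx(pin) [ 0.001 -1.     0.009] toolz [-0.003 -0.009 -1.   ] yaw -90.0
q [-0.54 -0.02  2.11  0.43  1.3  -0.65] open 0.276 F [-0.2  0.8  0.5] eef [ 464.2 -124.2  312.3]
t 3.95 tip(pin,mm) [ 1.8 39.5 68.9] toolx(pin) [ 0.    -1.     0.009] toolz [-0.002 -0.009 -1.   ] yaw -90.0
q [-0.54 -0.02  2.11  0.43  1.3  -0.65] open 0.276 F [-0.2  0.1  0.1] eef [ 464.1 -124.1  312.1]
```

```bash
for i in 1 2 ; do python3 -m jog '[{"grip":0.72,"x":0,"y":0,"z":0,"rx":0,"ry":0,"rz":0},{"grip":0.72,"x":0,"y":0,"z":0,"rx":0,"ry":0,"rz":0},{"grip":0.72,"x":0,"y":0,"z":0,"rx":0,"ry":0,"rz":0},{"grip":0.72,"x":0,"y":0,"z":0,"rx":0,"ry":0,"rz":0},{"grip":0.72,"x":0,"y":0,"z":0,"rx":0,"ry":0,"rz":0},{"grip":0.72,"x":0,"y":0,"z":0,"rx":0,"ry":0,"rz":0}]' >/dev/null; python3 -c "
from h import *
inpin()"; done
```

```text
t 4.45 tip(pin,mm) [ 1.7 39.6 68.6] toolx(pin) [-0.    -1.     0.008] toolz [-0.002 -0.008 -1.   ] yaw -90.0
q [-0.54 -0.02  2.11  0.43  1.3  -0.65] open 0.279 F [0.6 0.4 0.3] eef [ 464.1 -124.2  311.8]
t 4.95 tip(pin,mm) [ 1.7 39.6 68.6] toolx(pin) [ 0.    -1.     0.008] toolz [-0.002 -0.008 -1.   ] yaw -90.0
q [-0.54 -0.02  2.11  0.43  1.3  -0.65] open 0.279 F [-0.2 -0.2 -1.3] eef [ 464.1 -124.1  311.9]
```

```bash
python3 -m jog '[{"grip":0.72,"x":-2,"y":1,"z":8,"rx":0.1,"ry":-0.5,"rz":0},{"grip":0.72,"x":0,"y":0,"z":8,"rx":0,"ry":0,"rz":0},{"grip":0.72,"x":0,"y":0,"z":0,"rx":0,"ry":0,"rz":0},{"grip":0.72,"x":0,"y":0,"z":0,"rx":0,"ry":0,"rz":0},{"grip":0.72,"x":0,"y":0,"z":0,"rx":0,"ry":0,"rz":0},{"grip":0.72,"x":0,"y":0,"z":0,"rx":0,"ry":0,"rz":0}]' 
python3 -c "
from h import *
inpin();delta([1,43,36],-90)"
```

```text
time: 5.45
eef_pos: [0.4626, -0.1177, 0.2973]
tcp_rot: [0.972, -0.027, 0.007, -0.233]
contact_force: [-0.0, 1.3, 0.4]
opening: 0.279
t 5.45 tip(pin,mm) [ 1.  42.9 52.8] toolx(pin) [ 0. -1. -0.] toolz [-0.  0. -1.] yaw -90.0
q [-0.53 -0.    2.13  0.44  1.27 -0.66] open 0.279 F [-0.   1.3  0.4] eef [ 462.6 -117.7  297.3]
TCP shift tool mm [-0.1  0.1 16.8] | turn deg [0.02 0.01 0.01] norm 0.0 | tip shift [-0.1  0.  16.8]
```

```bash
python3 -m jog '[{"grip":0.72,"x":0,"y":0,"z":9,"rx":0,"ry":0,"rz":0},{"grip":0.72,"x":0,"y":0,"z":9,"rx":0,"ry":0,"rz":0},{"grip":0.72,"x":0,"y":0,"z":0,"rx":0,"ry":0,"rz":0},{"grip":0.72,"x":0,"y":0,"z":0,"rx":0,"ry":0,"rz":0},{"grip":0.81,"x":0,"y":0,"z":0,"rx":0,"ry":0,"rz":0},{"grip":0.81,"x":0,"y":0,"z":0,"rx":0,"ry":0,"rz":0},{"grip":0.81,"x":0,"y":0,"z":0,"rx":0,"ry":0,"rz":0}]' 
python3 - <<'E'
from h import *
inpin()
S=grab("scene","2");T=grab("top","2")
zoom(S,210,120,100,80,6,"pics/s4.png");zoom(T,260,210,100,80,6,"pics/t4.png")
cv2.imwrite("pics/c4.png",np.vstack([cv2.imread("pics/s4.png"),cv2.imread("pics/t4.png")])[:,:600][180:780])
E
```

```text
time: 6.03
eef_pos: [0.4631, -0.1096, 0.2814]
tcp_rot: [0.972, -0.028, 0.007, -0.233]
contact_force: [-0.4, -0.6, -0.6]
opening: 0.187
t 6.03 tip(pin,mm) [ 1.  42.8 34.9] toolx(pin) [ 0. -1.  0.] toolz [-0.001 -0.    -1.   ] yaw -90.0
q [-0.51  0.02  2.14  0.45  1.24 -0.66] open 0.187 F [-0.4 -0.6 -0.6] eef [ 463.1 -109.6  281.4]
```

View pics/c4.png

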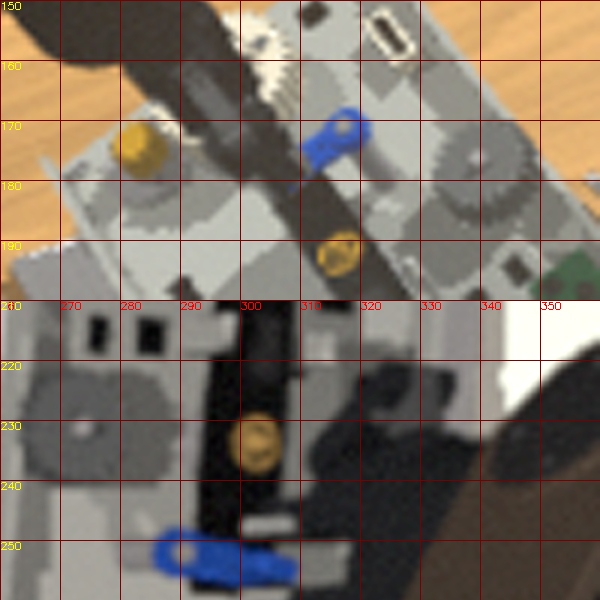

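```bash
python3 -m jog '[{"grip":0.81,"x":-2.5,"y":-0.2,"z":0,"rx":0,"ry":0,"rz":5},{"grip":0.81,"x":-2.5,"y":-0.2,"z":0,"rx":0,"ry":0,"rz":5},{"grip":0.81,"x":-2.5,"y":-0.2,"z":0,"rx":0,"ry":0,"rz":5},{"grip":0.81,"x":-2.5,"y":-0.2,"z":0,"rx":0,"ry":0,"rz":5},{"grip":0.81,"x":-2.5,"y":-0.2,"z":0,"rx":0,"ry":0,"rz":5},{"grip":0.81,"x":-2.5,"y":-0.2,"z":0,"rx":0,"ry":0,"rz":5},{"grip":0.81,"x":-2.5,"y":-0.2,"z":0,"rx":0,"ry":0,"rz":5},{"grip":0.81,"x":-2.5,"y":-0.2,"z":0,"rx":0,"ry":0,"rz":5}]'
python3 -c "
from h import *
inpin()"
python3 -m jog '[{"grip":0.81,"x":-2.5,"y":-0.2,"z":0,"rx":0,"ry":0,"rz":5},{"grip":0.81,"x":-2.5,"y":-0.2,"z":0,"rx":0,"ry":0,"rz":5},{"grip":0.81,"x":-2.5,"y":-0.2,"z":0,"rx":0,"ry":0,"rz":5},{"grip":0.81,"x":-2.5,"y":-0.2,"z":0,"rx":0,"ry":0,"rz":5},{"grip":0.81,"x":-2.5,"y":-0.2,"z":0,"rx":0,"ry":0,"rz":5},{"grip":0.81,"x":-2.5,"y":-0.2,"z":0,"rx":0,"ry":0,"rz":5},{"grip":0.81,"x":-2.5,"y":-0.2,"z":0,"rx":0,"ry":0,"rz":5},{"grip":0.81,"x":0,"y":0,"z":0,"rx":0,"ry":0,"rz":0}]'
python3 - <<'E'
from h import *
inpin()
S=grab("scene","3");T=grab("top","3")
zoom(S,210,120,100,80,6,"pics/s5.png");zoom(T,260,210,100,80,6,"pics/t5.png")
cv2.imwrite("pics/c5.png",np.vstack([cv2.imread("pics/s5.png"),cv2.imread("pics/t5.png")])[:,:600][180:780])
E
```

```text
time: 6.8
eef_pos: [0.4453, -0.102, 0.2847]
tcp_rot: [0.903, -0.361, -0.073, -0.221]
contact_force: [2.5, 0.6, -1.7]
opening: 0.188
t 6.80 tip(pin,mm) [ 8.3 60.8 34.9] toolx(pin) [-0.646 -0.763  0.002] toolz [-0.001 -0.002 -1.   ] yaw -130.2
q [-0.52 -0.03  2.18  0.44  1.24  0.04] open 0.188 F [ 2.5  0.6 -1.7] eef [ 445.3 -102.   284.7]
time: 7.47
eef_pos: [0.4371, -0.0881, 0.2915]
tcp_rot: [0.754, -0.614, -0.136, -0.189]
contact_force: [0.6, 0.7, -0.4]
opening: 0.185
t 7.47 tip(pin,mm) [23.3 70.  34.8] toolx(pin) [-0.966 -0.258  0.001] toolz [-0.001 -0.    -1.   ] yaw -165.1
q [-0.5  -0.07  2.21  0.45  1.25  0.67] open 0.185 F [ 0.6  0.7 -0.4] eef [437.1 -88.1 291.5]
```

View pics/c5.png

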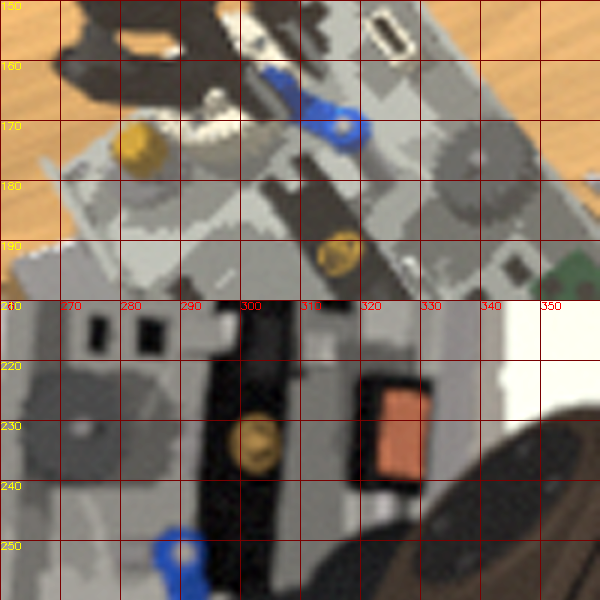

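```bash
python3 -m jog '[{"grip":0.81,"x":-2.5,"y":-0.2,"z":0,"rx":0,"ry":0,"rz":5},{"grip":0.81,"x":-2.5,"y":-0.2,"z":0,"rx":0,"ry":0,"rz":5},{"grip":0.81,"x":-2.5,"y":-0.2,"z":0,"rx":0,"ry":0,"rz":5},{"grip":0.81,"x":-2.5,"y":-0.2,"z":0,"rx":0,"ry":0,"rz":5},{"grip":0.81,"x":0,"y":0,"z":0,"rx":0,"ry":0,"rz":0},{"grip":0.81,"x":0,"y":0,"z":0,"rx":0,"ry":0,"rz":0}]'
python3 -c "
from h import *
inpin()"
python3 -m jog '[{"grip":0.75,"x":2,"y":0,"z":0,"rx":0,"ry":0,"rz":0},{"grip":0.75,"x":0,"y":0,"z":0,"rx":0,"ry":0,"rz":0},{"grip":0.75,"x":0,"y":0,"z":-12,"rx":0,"ry":0,"rz":0},{"grip":0.7,"x":0,"y":0,"z":-15,"rx":0,"ry":0,"rz":0},{"grip":0.5,"x":0,"y":0,"z":-15,"rx":0,"ry":0,"rz":0},{"grip":0.5,"x":0,"y":0,"z":0,"rx":0,"ry":0,"rz":0}]'
python3 - <<'E'
from h import *
inpin();delta([0,0,50],180)
S=grab("scene","4");T=grab("top","4")
zoom(S,210,120,100,80,6,"pics/s6.png");zoom(T,260,210,100,80,6,"pics/t6.png")
cv2.imwrite("pics/c6.png",np.vstack([cv2.imread("pics/s6.png"),cv2.imread("pics/t6.png")])[:,:600][180:780])
E
```

```text
time: 8.07
eef_pos: [0.4371, -0.0793, 0.2957]
tcp_rot: [-0.638, 0.734, 0.167, 0.163]
contact_force: [-0.3, -0.8, 0.2]
opening: 0.193
t 8.07 tip(pin,mm) [33.2 70.6 34.7] toolx(pin) [-0.996  0.084  0.   ] toolz [-0.     0.001 -1.   ] yaw 175.2
q [-0.48 -0.09  2.21  0.45  1.26  1.04] open 0.193 F [-0.3 -0.8  0.2] eef [437.1 -79.3 295.7]
time: 8.57
eef_pos: [0.4367, -0.1012, 0.3349]
tcp_rot: [-0.637, 0.735, 0.165, 0.164]
contact_force: [1.1, -0.7, 0.1]
opening: 0.498
t 8.57 tip(pin,mm) [31.2 68.9 79.5] toolx(pin) [-0.996  0.085  0.002] toolz [-0.002 -0.005 -1.   ] yaw 175.1
q [-0.53 -0.13  2.17  0.43  1.34  1.04] open 0.498 F [ 1.1 -0.7  0.1] eef [ 436.7 -101.2  334.9]
TCP shift tool mm [ 25.5 -72.   29.9] | turn deg [-0.27 -0.11 -4.87] norm 4.9 | tip shift [ 25.2 -71.2  29.9]
```

View pics/c6.png

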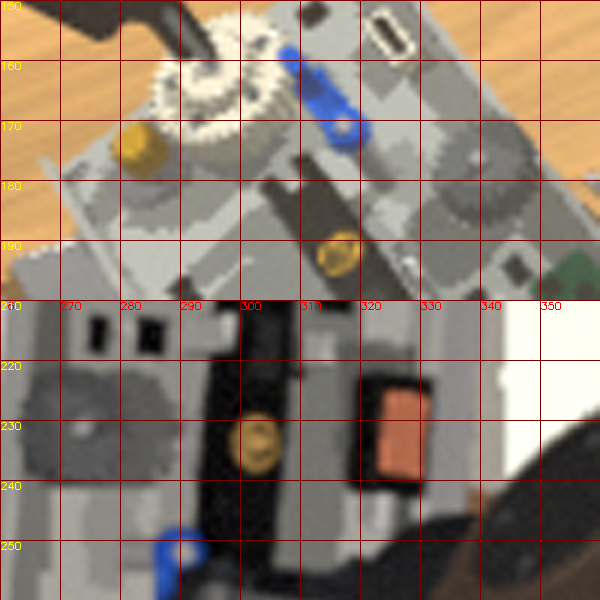

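```bash
python3 -m jog '[{"grip":0.5,"x":8,"y":-24,"z":0,"rx":0,"ry":0,"rz":-2.5},{"grip":0.5,"x":8,"y":-24,"z":0,"rx":0,"ry":0,"rz":-2.5},{"grip":0.5,"x":9,"y":-24,"z":10,"rx":0,"ry":0,"rz":0},{"grip":0.5,"x":0,"y":0,"z":10,"rx":0,"ry":0,"rz":0},{"grip":0.5,"x":0,"y":0,"z":10,"rx":0,"ry":0,"rz":0},{"grip":0.5,"x":0,"y":0,"z":0,"rx":0,"ry":0,"rz":0},{"grip":0.5,"x":0,"y":0,"z":0,"rx":0,"ry":0,"rz":0},{"grip":0.5,"x":0,"y":0,"z":0,"rx":0,"ry":0,"rz":0}]'
python3 -m jog '[{"grip":0.5,"x":0,"y":0,"z":0,"rx":0,"ry":0,"rz":0},{"grip":0.5,"x":0,"y":0,"z":0,"rx":0,"ry":0,"rz":0},{"grip":0.5,"x":0,"y":0,"z":0,"rx":0,"ry":0,"rz":0},{"grip":0.5,"x":0,"y":0,"z":0,"rx":0,"ry":0,"rz":0},{"grip":0.5,"x":0,"y":0,"z":0,"rx":0,"ry":0,"rz":0},{"grip":0.5,"x":0,"y":0,"z":0,"rx":0,"ry":0,"rz":0}]'
python3 - <<'E'
from h import *
inpin();delta([0,0,30],180)
S=grab("scene","5");T=grab("top","5")
zoom(S,210,120,100,80,6,"pics/s7.png");zoom(T,260,180,100,80,6,"pics/t7.png")
cv2.imwrite("pics/c7.png",np.vstack([cv2.imread("pics/s7.png"),cv2.imread("pics/t7.png")])[:,:600][120:720])
for th in (1.3,1.4,1.5,1.6): print(th, np.round(proj(S,P2W([30-29*np.cos(th),42+29*np.sin(th),48])),1))
E
```

```text
time: 9.33
eef_pos: [0.5053, -0.115, 0.2928]
tcp_rot: [-0.668, 0.707, 0.161, 0.169]
contact_force: [-0.7, 0.2, 0.9]
opening: 0.503
time: 9.83
eef_pos: [0.5059, -0.1155, 0.2929]
tcp_rot: [-0.668, 0.707, 0.16, 0.17]
contact_force: [0.5, 0.2, -0.2]
opening: 0.504
t 9.83 tip(pin,mm) [ 3.2 -0.1 46.8] toolx(pin) [-1. -0.  0.] toolz [-0.  0. -1.] yaw -180.0
q [-0.48  0.09  2.04  0.45  1.25  0.95] open 0.504 F [ 0.5  0.2 -0.2] eef [ 505.9 -115.5  292.9]
TCP shift tool mm [ 3.2  0.2 16.8] | turn deg [ 0.01 -0.02  0.  ] norm 0.0 | tip shift [ 3.1  0.1 16.8]
1.3 [[255.7 161.3]]
1.4 [[256.5 160.4]]
1.5 [[257.4 159.6]]
1.6 [[258.4 158.8]]
```

View pics/c7.png

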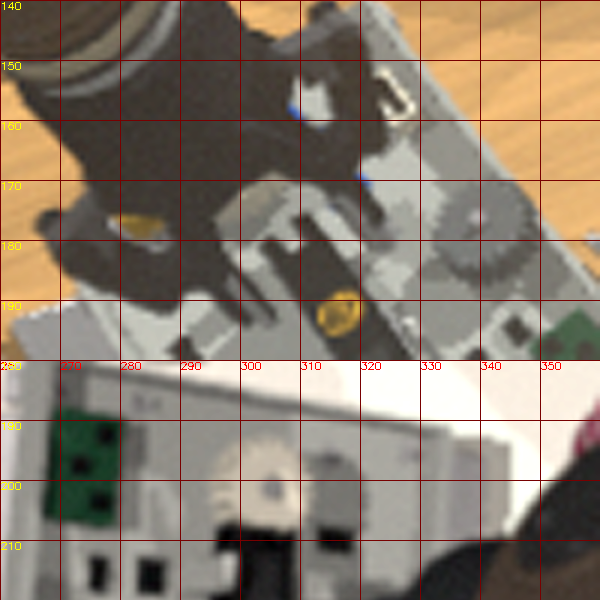

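```bash
python3 -m jog '[{"grip":0.5,"x":3,"y":0,"z":8,"rx":0,"ry":0,"rz":0},{"grip":0.5,"x":0,"y":0,"z":8,"rx":0,"ry":0,"rz":0},{"grip":0.5,"x":0,"y":0,"z":8,"rx":0,"ry":0,"rz":0},{"grip":0.5,"x":0,"y":0,"z":0,"rx":0,"ry":0,"rz":0},{"grip":0.5,"x":0,"y":0,"z":0,"rx":0,"ry":0,"rz":0},{"grip":0.5,"x":0,"y":0,"z":0,"rx":0,"ry":0,"rz":0},{"grip":0.5,"x":0,"y":0,"z":0,"rx":0,"ry":0,"rz":0}]'
python3 - <<'E'
from h import *
inpin();delta([0,0,4],180)
S=grab("scene","6")
zoom(S,210,130,100,75,8,"pics/s8.png")
E
```

```text
time: 10.52
eef_pos: [0.5065, -0.1073, 0.2703]
tcp_rot: [-0.668, 0.707, 0.16, 0.17]
contact_force: [0.2, 0.2, -0.2]
opening: 0.501
t 10.52 tip(pin,mm) [ 0.2 -0.4 22.9] toolx(pin) [-1.    -0.     0.001] toolz [-0.001 -0.    -1.   ] yaw -180.0
q [-0.47  0.12  2.05  0.46  1.21  0.94] open 0.501 F [ 0.2  0.2 -0.2] eef [ 506.5 -107.3  270.3]
TCP shift tool mm [ 0.3  0.4 18.9] | turn deg [-0.01 -0.03  0.02] norm 0.0 | tip shift [ 0.2  0.4 18.9]
```

View pics/s8.png

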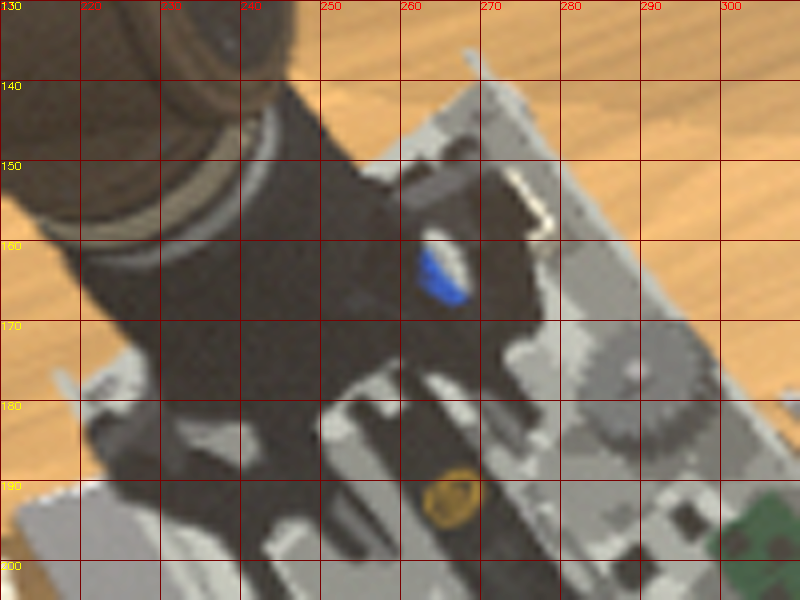

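```bash
python3 -m jog '[{"grip":0.5,"x":0,"y":0,"z":7,"rx":0,"ry":0,"rz":0},{"grip":0.5,"x":0,"y":0,"z":6,"rx":0,"ry":0,"rz":0},{"grip":0.5,"x":0,"y":0,"z":5,"rx":0,"ry":0,"rz":0},{"grip":0.5,"x":0,"y":0,"z":0,"rx":0,"ry":0,"rz":0},{"grip":0.5,"x":0,"y":0,"z":0,"rx":0,"ry":0,"rz":0},{"grip":0.5,"x":0,"y":0,"z":0,"rx":0,"ry":0,"rz":0}]'
python3 - <<'E'
from h import *
inpin();delta([0,0,4],180)
S=grab("scene","7")
zoom(S,210,130,100,75,8,"pics/s9.png")
E
```

```text
time: 11.07
eef_pos: [0.5068, -0.099, 0.2539]
tcp_rot: [-0.668, 0.707, 0.16, 0.169]
contact_force: [0.1, -0.1, 0.4]
opening: 0.502
t 11.07 tip(pin,mm) [ 0.2 -0.1  4.5] toolx(pin) [-1. -0.  0.] toolz [-0.     0.001 -1.   ] yaw -180.0
q [-0.45  0.15  2.06  0.47  1.17  0.94] open 0.502 F [ 0.1 -0.1  0.4] eef [506.8 -99.  253.9]
TCP shift tool mm [0.2 0.2 0.5] | turn deg [ 0.03 -0.01  0.  ] norm 0.0 | tip shift [0.2 0.1 0.5]
```

View pics/s9.png

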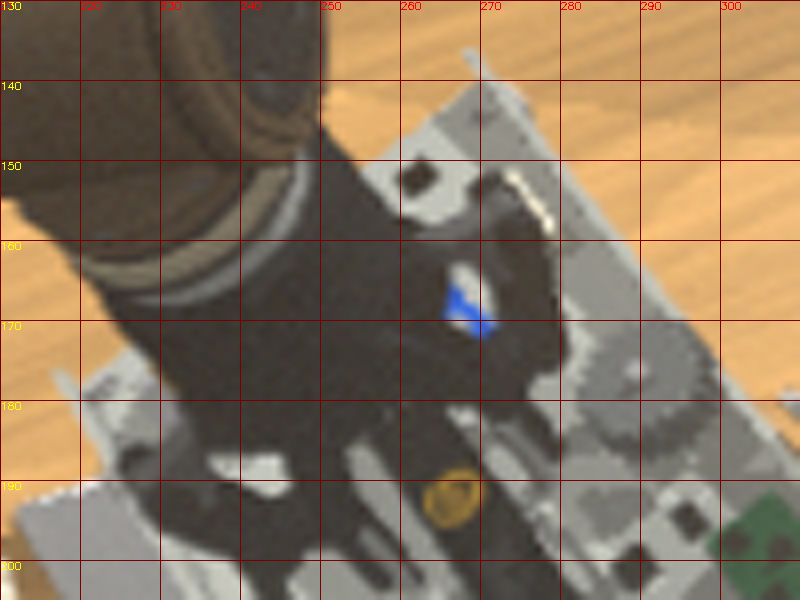

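```bash
python3 -m jog '[{"grip":0.65,"x":0,"y":0,"z":0,"rx":0,"ry":0,"rz":0},{"grip":0.68,"x":0,"y":0,"z":0,"rx":0,"ry":0,"rz":0},{"grip":0.7,"x":0,"y":0,"z":0,"rx":0,"ry":0,"rz":0},{"grip":0.75,"x":0,"y":0,"z":0,"rx":0,"ry":0,"rz":0},{"grip":0.85,"x":0,"y":0,"z":0,"rx":0,"ry":0,"rz":0},{"grip":0.85,"x":0,"y":0,"z":0,"rx":0,"ry":0,"rz":0},{"grip":0.85,"x":0,"y":0,"z":0,"rx":0,"ry":0,"rz":0},{"grip":0.85,"x":0,"y":0,"z":0,"rx":0,"ry":0,"rz":0}]' 40
python3 - <<'E'
from h import *
inpin();delta([0,0,4],180)
S=grab("scene","8")
zoom(S,210,130,100,75,8,"pics/s10.png")
E
```

```text
time: 11.78
eef_pos: [0.507, -0.0993, 0.2543]
tcp_rot: [-0.668, 0.707, 0.16, 0.17]
contact_force: [0.4, -1.0, 1.9]
opening: 0.269
t 11.78 tip(pin,mm) [ 0.1 -0.4  5. ] toolx(pin) [-1.    -0.     0.001] toolz [-0.001 -0.    -1.   ] yaw -180.0
q [-0.45  0.15  2.06  0.47  1.17  0.94] open 0.269 F [ 0.4 -1.   1.9] eef [507.  -99.3 254.3]
TCP shift tool mm [0.2 0.3 1. ] | turn deg [-0.02 -0.05  0.02] norm 0.1 | tip shift [0.1 0.4 1. ]
```

View pics/s10.png

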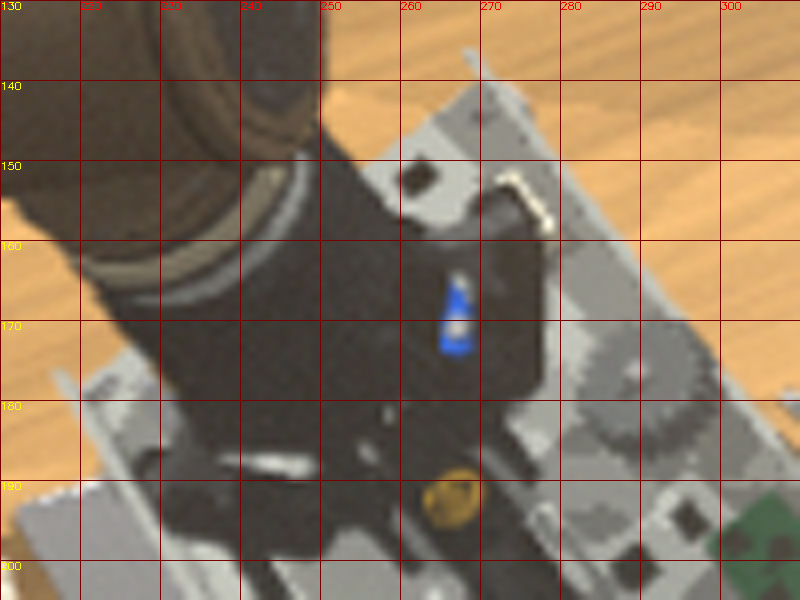

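```bash
python3 -m jog '[{"grip":0.85,"x":0,"y":0,"z":-4,"rx":0,"ry":0,"rz":0},{"grip":0.85,"x":0,"y":0,"z":-6,"rx":0,"ry":0,"rz":0},{"grip":0.85,"x":0,"y":0,"z":-6,"rx":0,"ry":0,"rz":0},{"grip":0.85,"x":0,"y":0,"z":-6,"rx":0,"ry":0,"rz":0},{"grip":0.85,"x":0,"y":0,"z":-6,"rx":0,"ry":0,"rz":0}]' 
python3 -c "
from h import *
inpin()"
python3 -m jog '[{"grip":0.85,"x":0,"y":0,"z":-8,"rx":0,"ry":0,"rz":0},{"grip":0.85,"x":0,"y":0,"z":-8,"rx":0,"ry":0,"rz":0},{"grip":0.85,"x":0,"y":0,"z":-8,"rx":0,"ry":0,"rz":0},{"grip":0.85,"x":0,"y":0,"z":-8,"rx":0,"ry":0,"rz":0},{"grip":0.85,"x":0,"y":0,"z":-4,"rx":0,"ry":0,"rz":0},{"grip":0.85,"x":0,"y":0,"z":0,"rx":0,"ry":0,"rz":0},{"grip":0.85,"x":0,"y":0,"z":0,"rx":0,"ry":0,"rz":0},{"grip":0.85,"x":0,"y":0,"z":0,"rx":0,"ry":0,"rz":0}]' 
python3 - <<'E'
from h import *
inpin()
S=grab("scene","9")
zoom(S,210,130,100,75,8,"pics/s11.png")
E
```

```text
time: 12.25
eef_pos: [0.506, -0.112, 0.2795]
tcp_rot: [-0.668, 0.707, 0.16, 0.169]
contact_force: [-0.1, -0.2, -0.8]
opening: 0.271
t 12.25 tip(pin,mm) [ 0.2 -0.1 33.2] toolx(pin) [-1. -0.  0.] toolz [-0.  0. -1.] yaw -180.0
q [-0.48  0.11  2.04  0.46  1.23  0.94] open 0.271 F [-0.1 -0.2 -0.8] eef [ 506.  -112.   279.5]
time: 12.92
eef_pos: [0.505, -0.128, 0.3106]
tcp_rot: [-0.668, 0.707, 0.161, 0.169]
contact_force: [-0.9, 0.2, -0.6]
opening: 0.271
t 12.92 tip(pin,mm) [ 0.1  0.2 68.2] toolx(pin) [-1.  0. -0.] toolz [ 0.     0.001 -1.   ] yaw 180.0
q [-0.5   0.08  2.02  0.44  1.29  0.95] open 0.271 F [-0.9  0.2 -0.6] eef [ 505.  -128.   310.6]
```

View pics/s11.png

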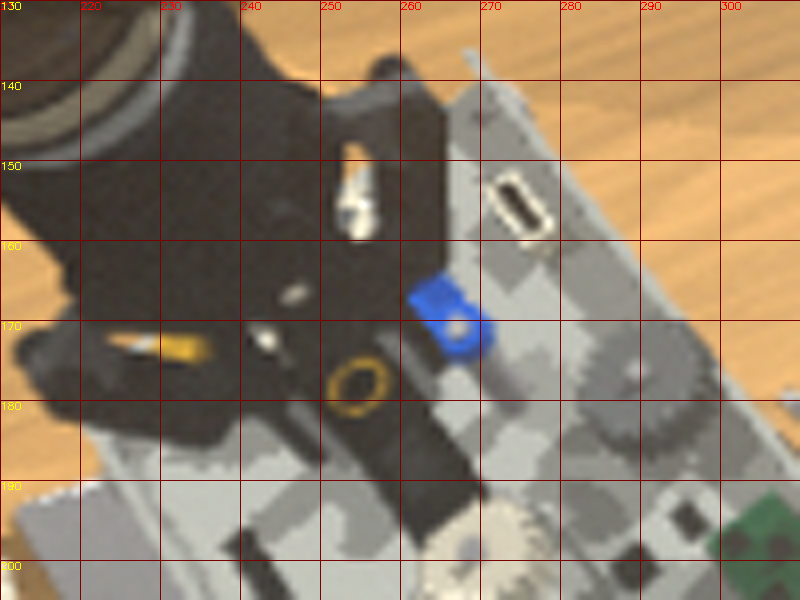

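```bash
R='x'; python3 -m jog '[{"grip":0.85,"x":0,"y":0,"z":0,"rx":0,"ry":0,"rz":-3},{"grip":0.85,"x":0,"y":0,"z":0,"rx":0,"ry":0,"rz":-6},{"grip":0.85,"x":0,"y":0,"z":0,"rx":0,"ry":0,"rz":-7},{"grip":0.85,"x":0,"y":0,"z":0,"rx":0,"ry":0,"rz":-7},{"grip":0.85,"x":0,"y":0,"z":0,"rx":0,"ry":0,"rz":-7},{"grip":0.85,"x":0,"y":0,"z":0,"rx":0,"ry":0,"rz":-7},{"grip":0.85,"x":0,"y":0,"z":0,"rx":0,"ry":0,"rz":-7},{"grip":0.85,"x":0,"y":0,"z":0,"rx":0,"ry":0,"rz":-7}]' 
python3 -c "
from h import *
inpin()"
python3 -m jog '[{"grip":0.85,"x":0,"y":0,"z":0,"rx":0,"ry":0,"rz":-7},{"grip":0.85,"x":0,"y":0,"z":0,"rx":0,"ry":0,"rz":-7},{"grip":0.85,"x":0,"y":0,"z":0,"rx":0,"ry":0,"rz":-7},{"grip":0.85,"x":0,"y":0,"z":0,"rx":0,"ry":0,"rz":-7},{"grip":0.85,"x":0,"y":0,"z":0,"rx":0,"ry":0,"rz":-7},{"grip":0.85,"x":0,"y":0,"z":0,"rx":0,"ry":0,"rz":-7},{"grip":0.85,"x":0,"y":0,"z":0,"rx":0,"ry":0,"rz":-7},{"grip":0.85,"x":0,"y":0,"z":0,"rx":0,"ry":0,"rz":-7}]' 
python3 -c "
from h import *
inpin()"
```

```text
time: 13.63
eef_pos: [0.505, -0.1278, 0.3104]
tcp_rot: [0.908, -0.348, -0.072, -0.222]
contact_force: [0.9, 0.5, -1.4]
opening: 0.266
t 13.63 tip(pin,mm) [ 0.2  0.2 67.9] toolx(pin) [-0.625 -0.781 -0.001] toolz [ 0.     0.002 -1.   ] yaw -128.7
q [-0.5   0.08  2.02  0.44  1.29  0.05] open 0.266 F [ 0.9  0.5 -1.4] eef [ 505.  -127.8  310.4]
time: 14.3
eef_pos: [0.505, -0.1278, 0.3104]
tcp_rot: [0.965, 0.119, 0.041, -0.23]
contact_force: [0.9, -0.2, -1.0]
opening: 0.271
t 14.30 tip(pin,mm) [ 0.2  0.2 67.9] toolx(pin) [ 0.298 -0.955 -0.001] toolz [ 0.     0.001 -1.   ] yaw -72.7
q [-0.5   0.08  2.02  0.44  1.29 -0.93] open 0.271 F [ 0.9 -0.2 -1. ] eef [ 505.  -127.8  310.4]
```

```bash
python3 -m jog '[{"grip":0.85,"x":0,"y":0,"z":0,"rx":0,"ry":0,"rz":-7},{"grip":0.85,"x":0,"y":0,"z":0,"rx":0,"ry":0,"rz":-7},{"grip":0.85,"x":0,"y":0,"z":0,"rx":0,"ry":0,"rz":-7},{"grip":0.85,"x":0,"y":0,"z":0,"rx":0,"ry":0,"rz":-7},{"grip":0.85,"x":0,"y":0,"z":0,"rx":0,"ry":0,"rz":-7},{"grip":0.85,"x":0,"y":0,"z":0,"rx":0,"ry":0,"rz":-7},{"grip":0.85,"x":0,"y":0,"z":0,"rx":0,"ry":0,"rz":-7},{"grip":0.85,"x":0,"y":0,"z":0,"rx":0,"ry":0,"rz":-7}]' 
python3 -m jog '[{"grip":0.85,"x":0,"y":0,"z":0,"rx":0,"ry":0,"rz":-7},{"grip":0.85,"x":0,"y":0,"z":0,"rx":0,"ry":0,"rz":-7},{"grip":0.85,"x":0,"y":0,"z":0,"rx":0,"ry":0,"rz":-3},{"grip":0.85,"x":0,"y":0,"z":0,"rx":0,"ry":0,"rz":0},{"grip":0.85,"x":0,"y":0,"z":0,"rx":0,"ry":0,"rz":0},{"grip":0.85,"x":0,"y":0,"z":0,"rx":0,"ry":0,"rz":0},{"grip":0.85,"x":0,"y":0,"z":0,"rx":0,"ry":0,"rz":0}]' 
python3 - <<'E'
from h import *
inpin();delta([0.1,-0.4,55],0)
S=grab("scene","10");T=grab("top","10")
zoom(S,210,130,100,75,8,"pics/s12.png");zoom(T,260,210,100,75,8,"pics/t12.png")
E
```

```text
time: 14.97
eef_pos: [0.505, -0.1278, 0.3104]
tcp_rot: [0.796, 0.558, 0.144, -0.184]
contact_force: [-0.0, 0.0, -1.8]
opening: 0.27
time: 15.55
eef_pos: [0.5051, -0.128, 0.3108]
tcp_rot: [0.707, 0.668, 0.169, -0.161]
contact_force: [-0.2, -0.4, -1.8]
opening: 0.267
t 15.55 tip(pin,mm) [ 0.2 -0.  68.4] toolx(pin) [ 1.    -0.001 -0.   ] toolz [-0.     0.001 -1.   ] yaw -0.1
q [-0.5   0.08  2.02  0.44  1.29 -2.19] open 0.267 F [-0.2 -0.4 -1.8] eef [ 505.1 -128.   310.8]
TCP shift tool mm [-0.1  0.3 13.4] | turn deg [-0.04  0.01 -0.05] norm 0.1 | tip shift [-0.1  0.4 13.4]
```

View pics/s12.png

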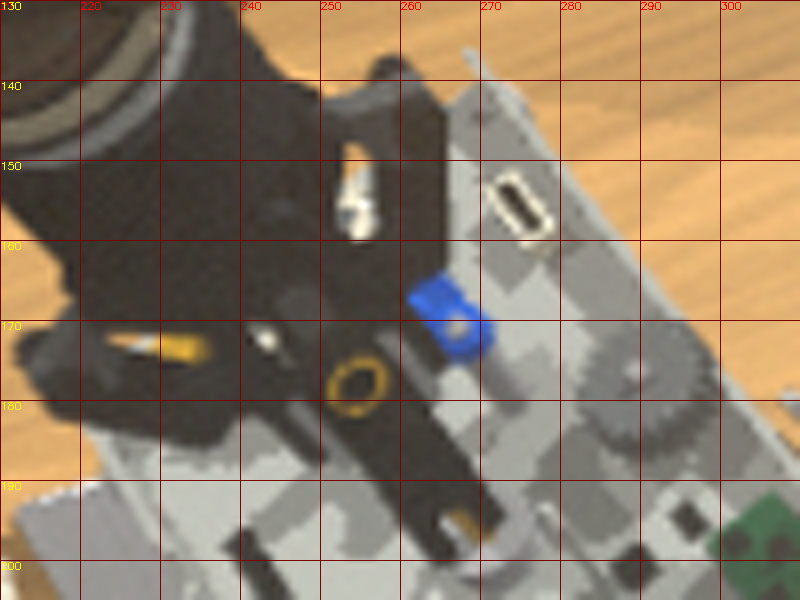

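View pics/t12.png

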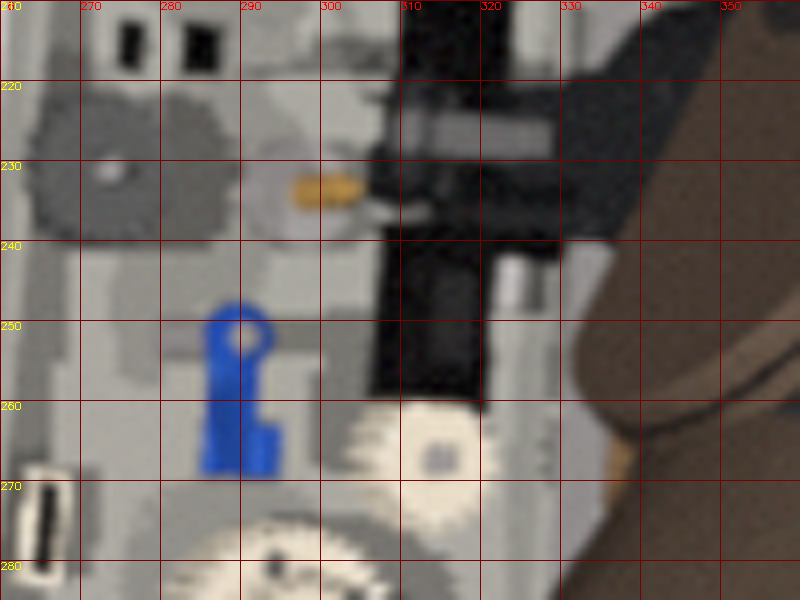

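```bash
python3 - <<'E'
from h import *
for i,(u,v) in((0,(266,192)),(7,(266,192)),(8,(266,192)),(9,(254,178)),(10,(254,178))):
    c=cam("scene",i); im=c["frame"][v-7:v+8,u-7:u+8].astype(int)
    m=((im[...,0]-im[...,2])>35).astype(np.uint8)
    ys,xs=np.nonzero(m); (cx,cy),w,a=cv2.fitEllipse(np.c_[xs,ys].astype(np.float32)) if 0 else ((xs.min()+xs.max())/2,(ys.min()+ys.max())/2),0,0
    hull=cv2.convexHull(np.c_[xs,ys].astype(np.int32)); M=cv2.moments(hull)
    print(i,len(xs),np.round([M["m10"]/M["m00"]+u-7,M["m01"]/M["m00"]+v-7],2))
S=cam("scene",10);T=cam("top",10)
for z in(0,20,28,78,83,88): print(z,np.round(proj(S,P2W([0,0,z])),1),np.round(proj(T,P2W([0,0,z])),1))
R,p=pin()
E
```

```text
0 46 [266.42 191.53]
7 39 [266.34 191.75]
8 36 [266.37 191.7 ]
9 23 [254.34 177.9 ]
10 23 [254.32 177.83]
0 [[269.9 195.7]] [[297.9 233.9]]
20 [[266.4 191.6]] [[302.4 233.5]]
28 [[264.9 189.9]] [[304.3 233.4]]
78 [[255.5 179. ]] [[316.3 232.3]]
83 [[254.5 177.9]] [[317.6 232.1]]
88 [[253.5 176.8]] [[318.8 232. ]]
```

```bash
python3 -m jog '[{"grip":0.85,"x":0,"y":0,"z":6,"rx":0,"ry":0,"rz":0},{"grip":0.85,"x":0,"y":0,"z":6,"rx":0,"ry":0,"rz":0},{"grip":0.85,"x":0,"y":0,"z":6,"rx":0,"ry":0,"rz":0},{"grip":0.85,"x":0,"y":0,"z":6,"rx":0,"ry":0,"rz":0},{"grip":0.85,"x":0,"y":0,"z":6,"rx":0,"ry":0,"rz":0},{"grip":0.85,"x":0,"y":0,"z":0,"rx":0,"ry":0,"rz":0},{"grip":0.85,"x":0,"y":0,"z":0,"rx":0,"ry":0,"rz":0},{"grip":0.85,"x":0,"y":0,"z":0,"rx":0,"ry":0,"rz":0}]' 
python3 - <<'E'
from h import *
inpin();delta([0.1,-0.2,5],0)
S=grab("scene","11");T=grab("top","11")
zoom(S,210,130,100,75,8,"pics/s13.png");zoom(T,260,210,100,75,8,"pics/t13.png")
E
```

```text
time: 16.32
eef_pos: [0.5061, -0.1145, 0.2843]
tcp_rot: [0.707, 0.668, 0.169, -0.16]
contact_force: [-0.0, 0.4, -0.5]
opening: 0.272
t 16.32 tip(pin,mm) [ 0.2 -0.2 38.6] toolx(pin) [ 1.  0. -0.] toolz [-0.  0. -1.] yaw 0.0
q [-0.48  0.11  2.04  0.45  1.24 -2.2 ] open 0.272 F [-0.   0.4 -0.5] eef [ 506.1 -114.5  284.3]
TCP shift tool mm [-0.2 -0.1 33.6] | turn deg [-0.02  0.02  0.01] norm 0.0 | tip shift [-0.1 -0.  33.6]
```

View pics/t13.png

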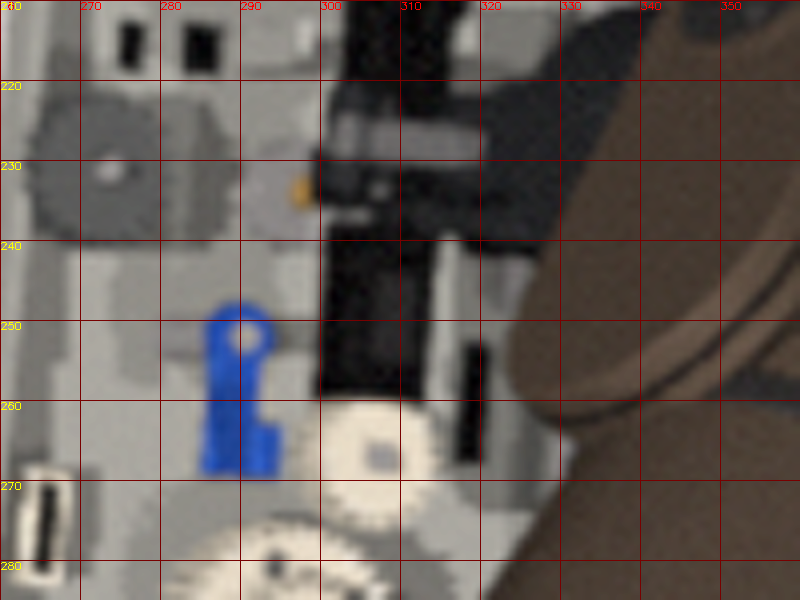

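View pics/s13.png

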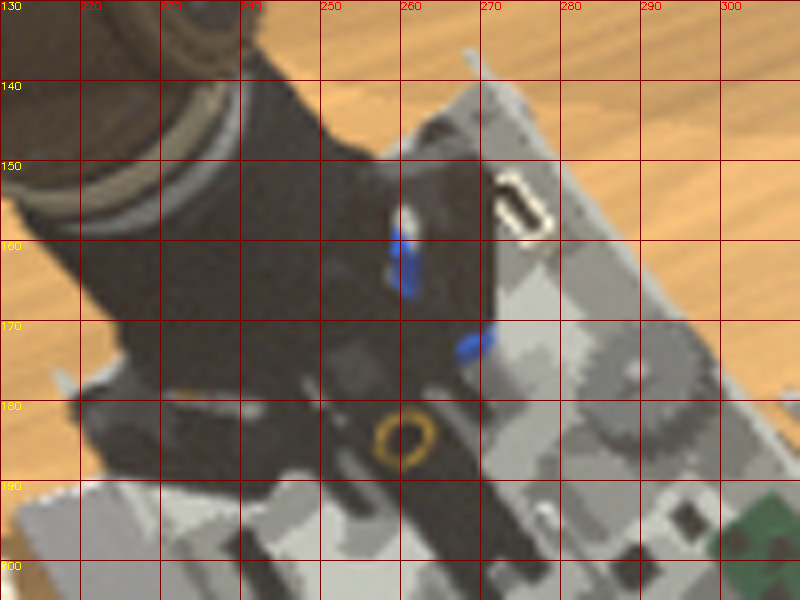

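```bash
python3 -m jog '[{"grip":0.85,"x":0,"y":0,"z":4,"rx":0,"ry":0,"rz":0},{"grip":0.85,"x":0,"y":0,"z":4,"rx":0,"ry":0,"rz":0},{"grip":0.85,"x":0,"y":0,"z":4,"rx":0,"ry":0,"rz":0},{"grip":0.85,"x":0,"y":0,"z":0,"rx":0,"ry":0,"rz":0}]' 
python3 -c "
from h import *
inpin();delta([0.1,-0.2,5],0)"
python3 -m jog '[{"grip":0.85,"x":0,"y":0,"z":4,"rx":0,"ry":0,"rz":0},{"grip":0.85,"x":0,"y":0,"z":4,"rx":0,"ry":0,"rz":0},{"grip":0.85,"x":0,"y":0,"z":4,"rx":0,"ry":0,"rz":0},{"grip":0.85,"x":0,"y":0,"z":0,"rx":0,"ry":0,"rz":0}]' 
python3 -c "
from h import *
inpin();delta([0.1,-0.2,5],0)"
```

```text
time: 16.75
eef_pos: [0.5058, -0.1086, 0.2724]
tcp_rot: [0.707, 0.668, 0.169, -0.161]
contact_force: [-0.5, 0.1, -0.7]
opening: 0.272
t 16.75 tip(pin,mm) [ 0.2  0.6 25.4] toolx(pin) [ 1. -0.  0.] toolz [ 0.     0.002 -1.   ] yaw -0.0
q [-0.47  0.12  2.05  0.46  1.21 -2.2 ] open 0.272 F [-0.5  0.1 -0.7] eef [ 505.8 -108.6  272.4]
TCP shift tool mm [-0.   0.5 20.4] | turn deg [-0.13 -0.03 -0.03] norm 0.1 | tip shift [-0.1  0.9 20.4]
time: 17.08
eef_pos: [0.5062, -0.1031, 0.2618]
tcp_rot: [0.707, 0.668, 0.169, -0.161]
contact_force: [-0.7, -0.0, -1.2]
opening: 0.27
t 17.08 tip(pin,mm) [ 0.2  0.6 13.4] toolx(pin) [ 1. -0.  0.] toolz [ 0.     0.002 -1.   ] yaw -0.0
q [-0.46  0.13  2.06  0.47  1.19 -2.2 ] open 0.270 F [-0.7 -0.  -1.2] eef [ 506.2 -103.1  261.8]
TCP shift tool mm [-0.   0.4  8.4] | turn deg [-0.12 -0.02 -0.02] norm 0.1 | tip shift [-0.1  0.8  8.4]
```

```bash
python3 -m jog '[{"grip":0.85,"x":0,"y":0,"z":3,"rx":0,"ry":0,"rz":0},{"grip":0.85,"x":0,"y":0,"z":3,"rx":0,"ry":0,"rz":0},{"grip":0.85,"x":0,"y":0,"z":1,"rx":0,"ry":0,"rz":0},{"grip":0.85,"x":0,"y":0,"z":0,"rx":0,"ry":0,"rz":0},{"grip":0.85,"x":0,"y":0,"z":0,"rx":0,"ry":0,"rz":0}]' 
python3 -c "
from h import *
inpin();delta([0.1,-0.2,5],0)"
python3 -m jog '[{"grip":0.85,"x":0,"y":0,"z":1,"rx":0,"ry":0,"rz":0},{"grip":0.85,"x":0,"y":0,"z":0,"rx":0,"ry":0,"rz":0},{"grip":0.85,"x":0,"y":0,"z":0,"rx":0,"ry":0,"rz":0}]' 
python3 -c "
from h import *
inpin();delta([0.1,-0.2,5],0)"
```

```text
time: 17.5
eef_pos: [0.5067, -0.1004, 0.2566]
tcp_rot: [0.707, 0.668, 0.169, -0.16]
contact_force: [-0.9, 0.2, -0.8]
opening: 0.271
t 17.50 tip(pin,mm) [ 0.2 -0.1  7.5] toolx(pin) [ 1.  0. -0.] toolz [-0.  0. -1.] yaw 0.0
q [-0.46  0.14  2.06  0.47  1.18 -2.2 ] open 0.271 F [-0.9  0.2 -0.8] eef [ 506.7 -100.4  256.6]
TCP shift tool mm [-0.1  0.   2.5] | turn deg [-0.03  0.01  0.  ] norm 0.0 | tip shift [-0.1  0.1  2.5]
time: 17.75
eef_pos: [0.5068, -0.1, 0.2558]
tcp_rot: [0.707, 0.668, 0.169, -0.16]
contact_force: [-0.5, 0.3, 0.0]
opening: 0.271
t 17.75 tip(pin,mm) [ 0.2 -0.1  6.7] toolx(pin) [ 1.  0. -0.] toolz [-0.  0. -1.] yaw 0.0
q [-0.45  0.14  2.06  0.47  1.18 -2.21] open 0.271 F [-0.5  0.3  0. ] eef [ 506.8 -100.   255.8]
TCP shift tool mm [-0.1  0.   1.7] | turn deg [-0.01  0.02  0.  ] norm 0.0 | tip shift [-0.1  0.1  1.7]
```

```bash
for k in 1 2; do python3 -m jog '[{"grip":0.85,"x":0,"y":0,"z":1.3,"rx":0,"ry":0,"rz":0},{"grip":0.85,"x":0,"y":0,"z":0,"rx":0,"ry":0,"rz":0},{"grip":0.85,"x":0,"y":0,"z":0,"rx":0,"ry":0,"rz":0}]' >/dev/null
python3 -c "
from h import *
inpin();delta([0.1,-0.2,5],0)"; done
```

```text
t 18.00 tip(pin,mm) [ 0.2 -0.   5.2] toolx(pin) [ 1. -0. -0.] toolz [-0.     0.001 -1.   ] yaw -0.0
q [-0.45  0.14  2.06  0.47  1.17 -2.21] open 0.271 F [-0.3 -0.7 -0.2] eef [506.7 -99.4 254.5]
TCP shift tool mm [-0.1  0.1  0.2] | turn deg [-0.03  0.01 -0.  ] norm 0.0 | tip shift [-0.1  0.2  0.2]
t 18.25 tip(pin,mm) [ 0.2 -0.2  5. ] toolx(pin) [ 1.     0.001 -0.001] toolz [-0.001  0.001 -1.   ] yaw 0.0
q [-0.45  0.15  2.06  0.47  1.17 -2.21] open 0.269 F [-3.7 -3.7  4.5] eef [507.  -99.2 254.4]
TCP shift tool mm [-0.2 -0.1 -0. ] | turn deg [-0.05  0.04  0.05] norm 0.1 | tip shift [-0.1  0.  -0. ]
```

```bash
python3 -m jog '[{"grip":0.85,"x":0,"y":0,"z":0.5,"rx":0,"ry":0,"rz":0},{"grip":0.85,"x":0,"y":0,"z":0,"rx":0,"ry":0,"rz":0}]' >/dev/null
python3 - <<'E'
from h import *
inpin()
S=grab("scene","12");zoom(S,210,130,100,75,8,"pics/s14.png")
E
```

```text
t 18.42 tip(pin,mm) [ 0.1 -0.2  5. ] toolx(pin) [ 1.     0.001 -0.001] toolz [-0.001  0.001 -1.   ] yaw 0.1
q [-0.45  0.15  2.06  0.47  1.17 -2.21] open 0.271 F [-4.8 -4.2  7. ] eef [507.  -99.2 254.4]
```

View pics/s14.png

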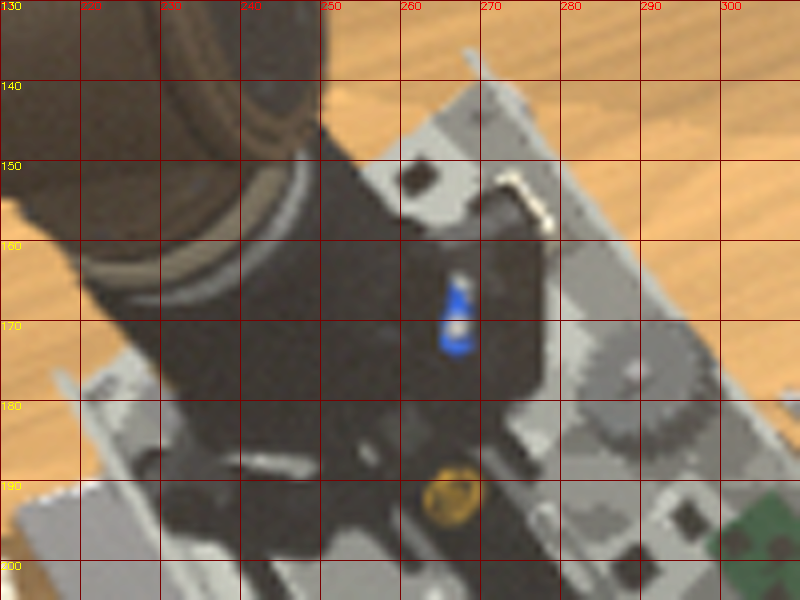

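```bash
python3 -m jog '[{"grip":0.7,"x":0,"y":0,"z":0,"rx":0,"ry":0,"rz":0},{"grip":0.6,"x":0,"y":0,"z":0,"rx":0,"ry":0,"rz":0},{"grip":0.5,"x":0,"y":0,"z":0,"rx":0,"ry":0,"rz":0},{"grip":0.5,"x":0,"y":0,"z":0,"rx":0,"ry":0,"rz":0},{"grip":0.5,"x":0,"y":0,"z":0,"rx":0,"ry":0,"rz":0},{"grip":0.5,"x":0,"y":0,"z":0,"rx":0,"ry":0,"rz":0},{"grip":0.5,"x":0,"y":0,"z":0,"rx":0,"ry":0,"rz":0}]'
python3 - <<'E'
from h import *
inpin()
S=grab("scene","13");zoom(S,210,130,100,75,8,"pics/s15.png")
E
python3 -m jog '[{"grip":0.5,"x":0,"y":0,"z":-4,"rx":0,"ry":0,"rz":0},{"grip":0.5,"x":0,"y":0,"z":-8,"rx":0,"ry":0,"rz":0},{"grip":0.5,"x":0,"y":0,"z":-12,"rx":0,"ry":0,"rz":0},{"grip":0.5,"x":0,"y":0,"z":-15,"rx":0,"ry":0,"rz":0},{"grip":0.5,"x":0,"y":0,"z":-15,"rx":0,"ry":0,"rz":0},{"grip":0.5,"x":0,"y":0,"z":-15,"rx":0,"ry":0,"rz":0},{"grip":0.5,"x":0,"y":0,"z":0,"rx":0,"ry":0,"rz":0},{"grip":0.5,"x":0,"y":0,"z":0,"rx":0,"ry":0,"rz":0}]'
python3 - <<'E'
from h import *
inpin()
S=grab("scene","14");zoom(S,210,130,100,75,8,"pics/s16.png")
E
```

```text
time: 19.05
eef_pos: [0.5068, -0.0985, 0.2528]
tcp_rot: [0.707, 0.668, 0.169, -0.16]
contact_force: [0.6, 0.4, 0.1]
opening: 0.497
t 19.05 tip(pin,mm) [ 0.2 -0.   3.3] toolx(pin) [ 1. -0. -0.] toolz [-0.     0.001 -1.   ] yaw -0.0
q [-0.45  0.15  2.06  0.47  1.17 -2.21] open 0.497 F [0.6 0.4 0.1] eef [506.8 -98.5 252.8]
time: 19.77
eef_pos: [0.5053, -0.1306, 0.3161]
tcp_rot: [0.707, 0.668, 0.17, -0.159]
contact_force: [0.0, -1.0, 0.2]
opening: 0.496
t 19.77 tip(pin,mm) [ 0.1 -1.  74.3] toolx(pin) [ 1.     0.001 -0.002] toolz [-0.002 -0.003 -1.   ] yaw 0.0
q [-0.51  0.07  2.01  0.44  1.3  -2.19] open 0.496 F [ 0.  -1.   0.2] eef [ 505.3 -130.6  316.1]
```

View pics/s16.png

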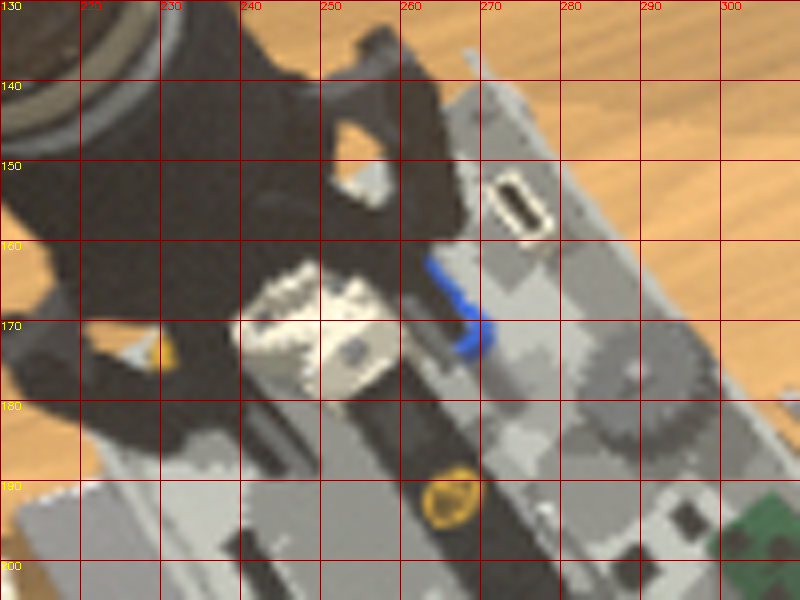

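```bash
python3 -m jog '[{"grip":0.72,"x":0,"y":0,"z":-10,"rx":0,"ry":0,"rz":3},{"grip":0.72,"x":0,"y":0,"z":0,"rx":0,"ry":0,"rz":6},{"grip":0.72,"x":0,"y":0,"z":0,"rx":0,"ry":0,"rz":7},{"grip":0.72,"x":0,"y":0,"z":0,"rx":0,"ry":0,"rz":7},{"grip":0.72,"x":0,"y":0,"z":0,"rx":0,"ry":0,"rz":7},{"grip":0.72,"x":0,"y":0,"z":0,"rx":0,"ry":0,"rz":7},{"grip":0.72,"x":0,"y":0,"z":0,"rx":0,"ry":0,"rz":7},{"grip":0.72,"x":0,"y":0,"z":0,"rx":0,"ry":0,"rz":7}]' >/dev/null
python3 -m jog '[{"grip":0.72,"x":0,"y":0,"z":0,"rx":0,"ry":0,"rz":7},{"grip":0.72,"x":0,"y":0,"z":0,"rx":0,"ry":0,"rz":7},{"grip":0.72,"x":0,"y":0,"z":0,"rx":0,"ry":0,"rz":7},{"grip":0.72,"x":0,"y":0,"z":0,"rx":0,"ry":0,"rz":7},{"grip":0.72,"x":0,"y":0,"z":0,"rx":0,"ry":0,"rz":7},{"grip":0.72,"x":0,"y":0,"z":0,"rx":0,"ry":0,"rz":7},{"grip":0.72,"x":0,"y":0,"z":0,"rx":0,"ry":0,"rz":7},{"grip":0.72,"x":0,"y":0,"z":0,"rx":0,"ry":0,"rz":7}]' >/dev/null
python3 -m jog '[{"grip":0.72,"x":0,"y":0,"z":0,"rx":0,"ry":0,"rz":7},{"grip":0.72,"x":0,"y":0,"z":0,"rx":0,"ry":0,"rz":7},{"grip":0.72,"x":0,"y":0,"z":0,"rx":0,"ry":0,"rz":7},{"grip":0.72,"x":0,"y":0,"z":0,"rx":0,"ry":0,"rz":7},{"grip":0.72,"x":0,"y":0,"z":0,"rx":0,"ry":0,"rz":7},{"grip":0.72,"x":0,"y":0,"z":0,"rx":0,"ry":0,"rz":7},{"grip":0.72,"x":0,"y":0,"z":0,"rx":0,"ry":0,"rz":7},{"grip":0.72,"x":0,"y":0,"z":0,"rx":0,"ry":0,"rz":7}]' >/dev/null
python3 -m jog '[{"grip":0.72,"x":0,"y":0,"z":0,"rx":0,"ry":0,"rz":7},{"grip":0.72,"x":0,"y":0,"z":0,"rx":0,"ry":0,"rz":7},{"grip":0.72,"x":0,"y":0,"z":0,"rx":0,"ry":0,"rz":3},{"grip":0.72,"x":0,"y":0,"z":0,"rx":0,"ry":0,"rz":0},{"grip":0.72,"x":0,"y":0,"z":0,"rx":0,"ry":0,"rz":0}]' >/dev/null
python3 - <<'E'
from h import *
inpin();delta([29.5,71,55],180)
S=grab("scene","15");zoom(S,210,130,100,75,8,"pics/s17.png")
T=grab("top","15");zoom(T,260,200,100,75,8,"pics/t17.png")
E
```

```text
t 22.23 tip(pin,mm) [ 0.2  0.4 81.5] toolx(pin) [-1.    -0.001 -0.   ] toolz [ 0.     0.002 -1.   ] yaw -179.9
q [-0.51  0.06  2.01  0.43  1.32  0.95] open 0.285 F [-0.   0.2  0.4] eef [ 504.6 -134.   322.4]
TCP shift tool mm [-29.4  70.8  26.7] | turn deg [0.11 0.03 0.07] norm 0.1 | tip shift [-29.4  70.5  26.7]
```

View pics/t17.png

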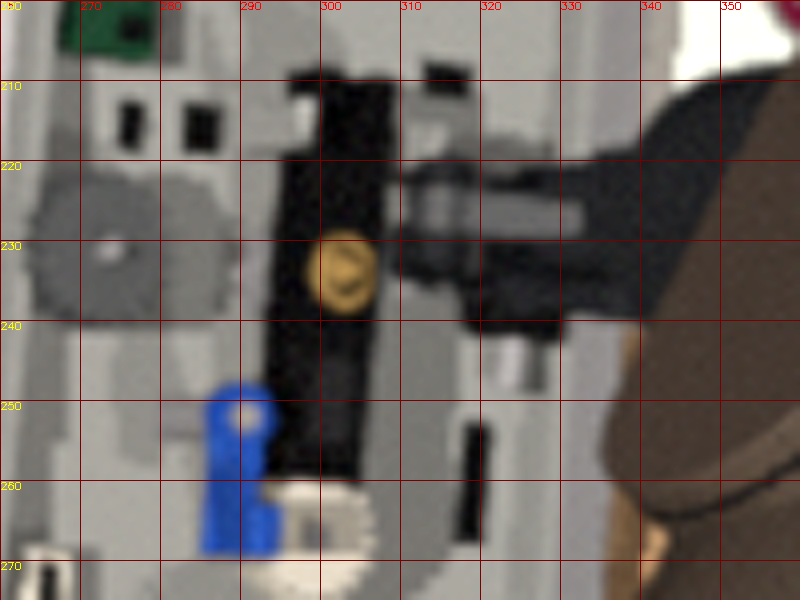

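```bash
python3 - <<'E'
from h import *
T=cam("top",15)
for th in (1.3,1.4,1.5,1.6): print(th, np.round(proj(T,P2W([30-29*np.cos(th),42+29*np.sin(th),48])),1))
c=T["frame"].astype(int);m=(c[...,2]-c[...,0]>60)&(c[...,2]>70);m[:240]=0;m[275:]=0;m[:,:280]=0;m[:,300:]=0
for v in range(245,272): 
    x=np.nonzero(m[v])[0]; print(v,x.min() if len(x) else '',x.max() if len(x) else '',end='; ')
E
python3 -m jog '[{"grip":0.72,"x":-10,"y":24,"z":0,"rx":0,"ry":0,"rz":0},{"grip":0.72,"x":-10,"y":23,"z":0,"rx":0,"ry":0,"rz":0},{"grip":0.72,"x":-9,"y":23,"z":8,"rx":0,"ry":0,"rz":0},{"grip":0.72,"x":0,"y":0,"z":9,"rx":0,"ry":0,"rz":0},{"grip":0.72,"x":0,"y":0,"z":0,"rx":0,"ry":0,"rz":0},{"grip":0.72,"x":0,"y":0,"z":0,"rx":0,"ry":0,"rz":0},{"grip":0.72,"x":0,"y":0,"z":0,"rx":0,"ry":0,"rz":0},{"grip":0.72,"x":0,"y":0,"z":0,"rx":0,"ry":0,"rz":0}]'
python3 - <<'E'
from h import *
inpin();delta([29.5,71,36],180)
T=grab("top","16");zoom(T,260,220,100,75,8,"pics/t18.png")
E
```

```text
1.3 [[296.7 265.9]]
1.4 [[295.4 266.1]]
1.5 [[294.2 266.1]]
1.6 [[292.9 266. ]]
245  ; 246  ; 247  ; 248 288 291; 249 287 293; 250 286 293; 251 286 293; 252 286 293; 253 286 293; 254 286 293; 255 286 292; 256 286 292; 257 286 292; 258 286 292; 259 286 292; 260 286 291; 261 286 291; 262 286 291; 263 286 293; 264 286 294; 265 286 294; 266 285 294; 267 285 294; 268 285 294; 269  ; 270  ; 271  ; time: 23.0
eef_pos: [0.4377, -0.0975, 0.3218]
tcp_rot: [-0.668, 0.707, 0.16, 0.17]
contact_force: [-0.6, -0.5, 0.5]
opening: 0.281
t 23.00 tip(pin,mm) [28.8 68.9 66.1] toolx(pin) [-1.    -0.     0.001] toolz [-0.001 -0.    -1.   ] yaw -180.0
q [-0.52 -0.11  2.18  0.43  1.32  0.95] open 0.281 F [-0.6 -0.5  0.5] eef [437.7 -97.5 321.8]
TCP shift tool mm [-0.6  2.1 30.1] | turn deg [-0.03 -0.04  0.02] norm 0.0 | tip shift [-0.7  2.1 30.1]
```

View pics/t18.png

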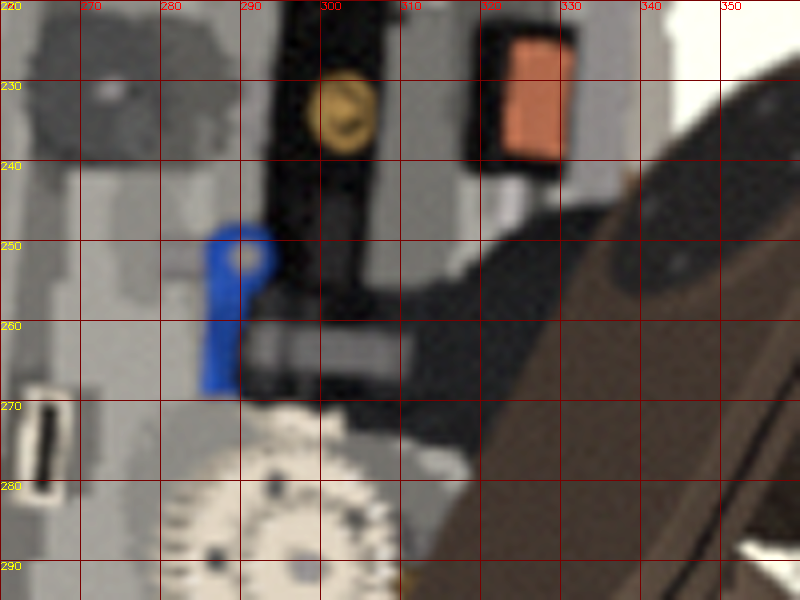

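```bash
python3 -m jog '[{"grip":0.72,"x":-2.5,"y":2,"z":0,"rx":0,"ry":0,"rz":0},{"grip":0.72,"x":0,"y":0,"z":8,"rx":0,"ry":0,"rz":0},{"grip":0.72,"x":0,"y":0,"z":0,"rx":0,"ry":0,"rz":0},{"grip":0.72,"x":0,"y":0,"z":8,"rx":0,"ry":0,"rz":0},{"grip":0.72,"x":0,"y":0,"z":8,"rx":0,"ry":0,"rz":0},{"grip":0.72,"x":0,"y":0,"z":7,"rx":0,"ry":0,"rz":0},{"grip":0.72,"x":0,"y":0,"z":0,"rx":0,"ry":0,"rz":0},{"grip":0.72,"x":0,"y":0,"z":0,"rx":0,"ry":0,"rz":0}]'
python3 - <<'E'
from h import *
inpin()
T=grab("top","17");zoom(T,260,220,100,75,8,"pics/t19.png")
S=grab("scene","17");zoom(S,210,130,100,75,8,"pics/s19.png")
E
```

```text
time: 23.72
eef_pos: [0.4355, -0.0801, 0.2941]
tcp_rot: [-0.668, 0.707, 0.161, 0.169]
contact_force: [-0.2, 0.2, -0.4]
opening: 0.278
t 23.72 tip(pin,mm) [31.8 72.4 33.6] toolx(pin) [-1.  0. -0.] toolz [ 0.     0.002 -1.   ] yaw 180.0
q [-0.49 -0.09  2.21  0.45  1.26  0.95] open 0.278 F [-0.2  0.2 -0.4] eef [435.5 -80.1 294.1]
```

View pics/s19.png

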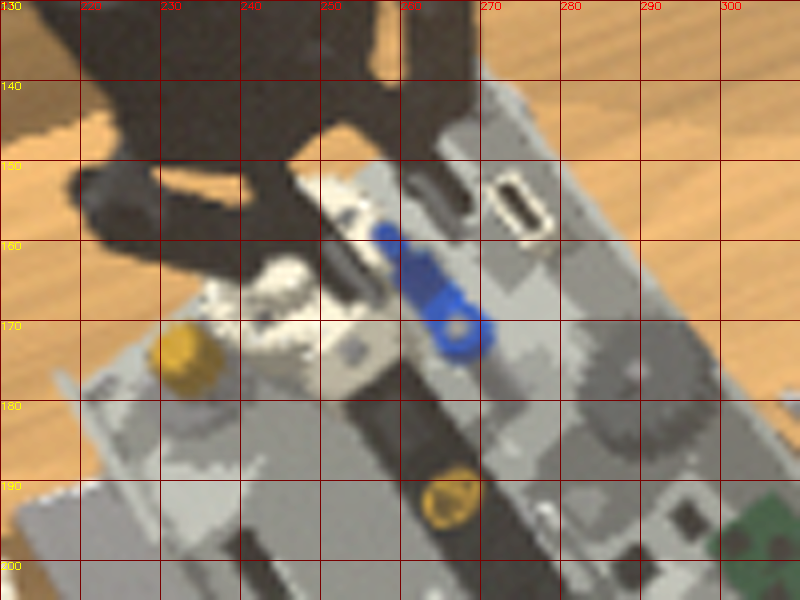

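```bash
python3 -m jog '[{"grip":0.81,"x":0,"y":0,"z":0,"rx":0,"ry":0,"rz":0},{"grip":0.81,"x":0,"y":0,"z":0,"rx":0,"ry":0,"rz":0},{"grip":0.81,"x":2.7,"y":0,"z":0,"rx":0,"ry":0,"rz":-5},{"grip":0.81,"x":2.7,"y":0,"z":0,"rx":0,"ry":0,"rz":-5},{"grip":0.81,"x":2.7,"y":0,"z":0,"rx":0,"ry":0,"rz":-5},{"grip":0.81,"x":2.7,"y":0,"z":0,"rx":0,"ry":0,"rz":-5},{"grip":0.81,"x":2.7,"y":0,"z":0,"rx":0,"ry":0,"rz":-5},{"grip":0.81,"x":2.7,"y":0,"z":0,"rx":0,"ry":0,"rz":-5}]' 20
python3 -c "
from h import *
inpin()"
python3 -m jog '[{"grip":0.81,"x":2.7,"y":0,"z":0,"rx":0,"ry":0,"rz":-5},{"grip":0.81,"x":2.7,"y":0,"z":0,"rx":0,"ry":0,"rz":-5},{"grip":0.81,"x":2.7,"y":0,"z":0,"rx":0,"ry":0,"rz":-5},{"grip":0.81,"x":2.7,"y":0,"z":0,"rx":0,"ry":0,"rz":-5},{"grip":0.81,"x":2.7,"y":0,"z":0,"rx":0,"ry":0,"rz":-5},{"grip":0.81,"x":2.7,"y":0,"z":0,"rx":0,"ry":0,"rz":-5},{"grip":0.81,"x":2.7,"y":0,"z":0,"rx":0,"ry":0,"rz":-5},{"grip":0.81,"x":2.7,"y":0,"z":0,"rx":0,"ry":0,"rz":-5}]'
python3 - <<'E'
from h import *
inpin()
S=grab("scene","18");zoom(S,210,130,100,75,8,"pics/s20.png")
E
```

```text
time: 24.48
eef_pos: [0.4385, -0.0947, 0.2882]
tcp_rot: [0.829, -0.508, -0.111, -0.206]
contact_force: [0.5, 1.2, 0.9]
opening: 0.192
t 24.48 tip(pin,mm) [16.4 68.3 34.9] toolx(pin) [-0.864 -0.504 -0.001] toolz [ 0.001  0.    -1.   ] yaw -149.7
q [-0.51 -0.06  2.2   0.44  1.25  0.39] open 0.192 F [0.5 1.2 0.9] eef [438.5 -94.7 288.2]
time: 25.15
eef_pos: [0.4533, -0.1083, 0.2816]
tcp_rot: [0.953, -0.194, -0.034, -0.231]
contact_force: [-0.8, 0.1, 0.2]
opening: 0.192
t 25.15 tip(pin,mm) [ 2.1 52.8 34.8] toolx(pin) [-0.338 -0.941 -0.001] toolz [ 0.001  0.001 -1.   ] yaw -109.8
q [-0.52 -0.01  2.16  0.44  1.24 -0.32] open 0.192 F [-0.8  0.1  0.2] eef [ 453.3 -108.3  281.6]
```

View pics/s20.png

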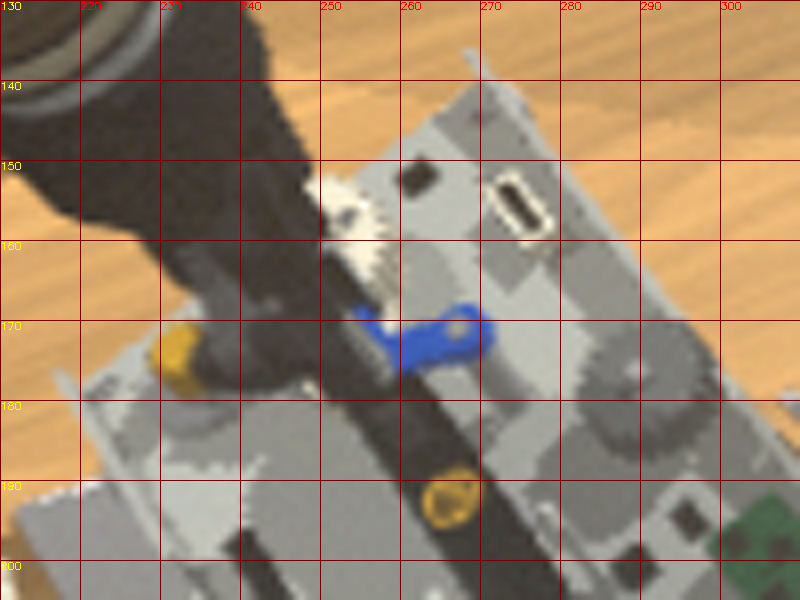

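```bash
python3 -m jog '[{"grip":0.81,"x":2.7,"y":0,"z":0,"rx":0,"ry":0,"rz":-5},{"grip":0.81,"x":2.7,"y":0,"z":0,"rx":0,"ry":0,"rz":-5},{"grip":0.81,"x":2.7,"y":0,"z":0,"rx":0,"ry":0,"rz":-5},{"grip":0.81,"x":2.7,"y":0,"z":0,"rx":0,"ry":0,"rz":-5},{"grip":0.81,"x":1.5,"y":0,"z":0,"rx":0,"ry":0,"rz":0},{"grip":0.84,"x":0,"y":0,"z":0,"rx":0,"ry":0,"rz":0},{"grip":0.84,"x":0,"y":0,"z":0,"rx":0,"ry":0,"rz":0},{"grip":0.84,"x":0,"y":0,"z":0,"rx":0,"ry":0,"rz":0}]'
python3 - <<'E'
from h import *
inpin()
S=grab("scene","19");zoom(S,210,130,100,75,8,"pics/s21.png")
E
```

```text
time: 25.87
eef_pos: [0.465, -0.1111, 0.2803]
tcp_rot: [0.972, -0.028, 0.006, -0.233]
contact_force: [-1.7, -0.5, 0.6]
opening: 0.16
t 25.87 tip(pin,mm) [-0.8 40.9 34.6] toolx(pin) [-0.002 -1.    -0.   ] toolz [-0.001  0.    -1.   ] yaw -90.1
q [-0.51  0.02  2.14  0.45  1.24 -0.66] open 0.160 F [-1.7 -0.5  0.6] eef [ 465.  -111.1  280.3]
```

View pics/s21.png

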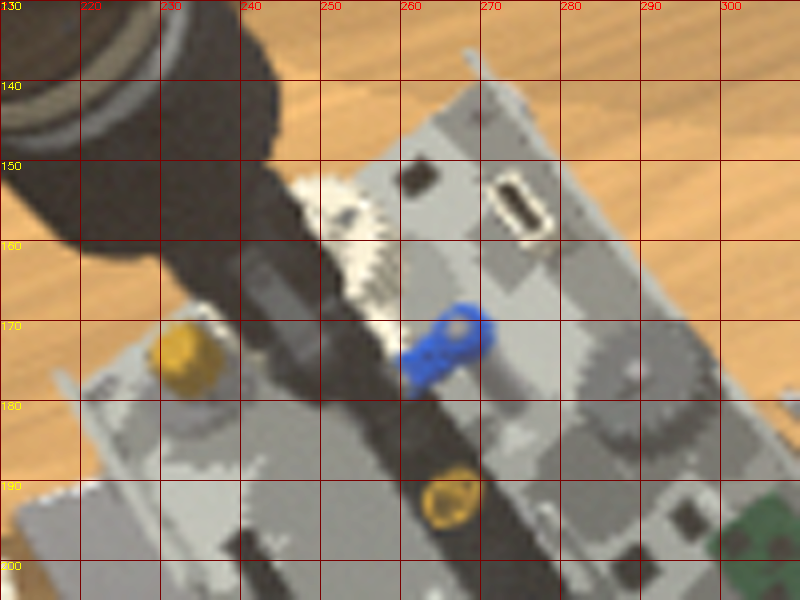

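```bash
python3 -m jog '[{"grip":0.72,"x":0,"y":0,"z":0,"rx":0,"ry":0,"rz":0},{"grip":0.72,"x":-2,"y":0,"z":0,"rx":0,"ry":0,"rz":0},{"grip":0.72,"x":0,"y":0,"z":0,"rx":0,"ry":0,"rz":0},{"grip":0.72,"x":0,"y":0,"z":-8,"rx":0,"ry":0,"rz":0},{"grip":0.72,"x":0,"y":0,"z":-10,"rx":0,"ry":0,"rz":0},{"grip":0.72,"x":0,"y":0,"z":-20,"rx":0,"ry":0,"rz":0},{"grip":0.72,"x":0,"y":0,"z":-30,"rx":0,"ry":0,"rz":0},{"grip":0.72,"x":0,"y":0,"z":-30,"rx":0,"ry":0,"rz":0}]'
python3 -m jog '[{"grip":0.72,"x":0,"y":10,"z":-30,"rx":0,"ry":0,"rz":0},{"grip":0.72,"x":0,"y":30,"z":-20,"rx":0,"ry":0,"rz":0},{"grip":0.72,"x":0,"y":30,"z":0,"rx":0,"ry":0,"rz":0},{"grip":0.72,"x":0,"y":20,"z":0,"rx":0,"ry":0,"rz":0},{"grip":0.72,"x":0,"y":0,"z":0,"rx":0,"ry":0,"rz":0},{"grip":0.72,"x":0,"y":0,"z":0,"rx":0,"ry":0,"rz":0}]'
python3 - <<'E'
from h import *
inpin()
S=grab("scene","20");zoom(S,210,130,100,75,8,"pics/s22.png")
T=grab("top","20");zoom(T,260,210,100,75,8,"pics/t22.png")
cv2.imwrite("pics/full.png",S["frame"][:,:,::-1])
for th in (0,.1,.2,.3): print(th, np.round(proj(S,P2W([30-29*np.cos(th),42+29*np.sin(th),48])),1),np.round(proj(T,P2W([30-29*np.cos(th),42+29*np.sin(th),48])),1))
E
```

```text
time: 26.58
eef_pos: [0.4604, -0.1558, 0.369]
tcp_rot: [0.972, -0.028, 0.006, -0.233]
contact_force: [1.0, -0.9, 0.6]
opening: 0.283
time: 27.08
eef_pos: [0.4546, -0.2589, 0.3717]
tcp_rot: [0.972, -0.029, 0.007, -0.234]
contact_force: [0.2, 1.2, 0.3]
opening: 0.28
t 27.08 tip(pin,mm) [-91.   42.9 183.2] toolx(pin) [-0.002 -1.     0.   ] toolz [ 0.001 -0.    -1.   ] yaw -90.1
q [-0.76  0.03  1.95  0.35  1.49 -0.79] open 0.280 F [0.2 1.2 0.3] eef [ 454.6 -258.9  371.7]
0 [[253.6 174.1]] [[306.9 253.2]]
0.1 [[253.2 173.3]] [[306.7 254.6]]
0.2 [[252.8 172.4]] [[306.4 256. ]]
0.3 [[252.5 171.5]] [[306.  257.3]]
```

View pics/s22.png

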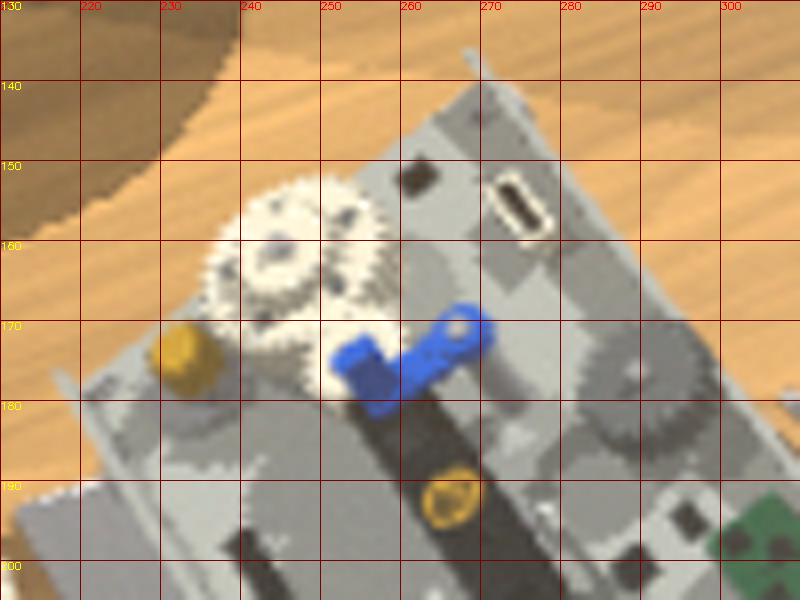

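View pics/t22.png

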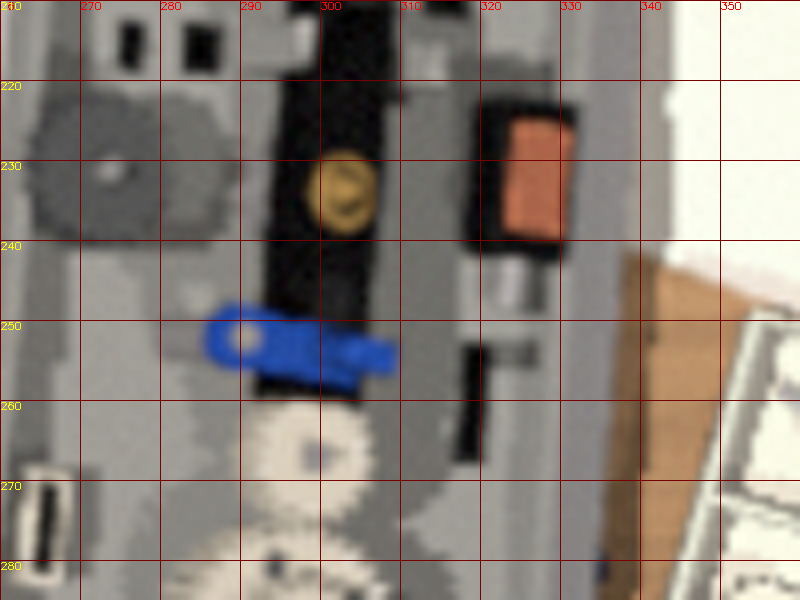

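View pics/full.png

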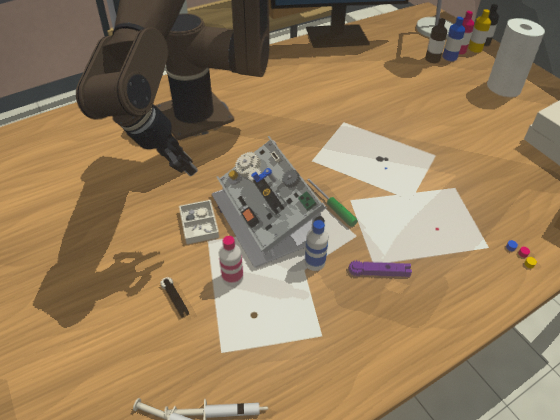

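```bash
python3 -c "
from plant import sign_off
print(sign_off())"
```

```text
the job is handed in; nothing more can be done
None
```

The swing arm is back on its stud the right way round, the keeper is shut over it, and the job is handed in at about 27 s of the 67 s allowed.

**What I did:** I located the frame from points found in both camera views and swung the keeper open to about 1.55–1.6 rad. I lifted the arm 63 mm along the stud and turned it half round in the grip. Then I lowered it until the wrist felt about 9 N, at the same tool height as the first grasp, and let go. I backed off and swung the keeper shut with the tab loosely between the fingers.

**Last checks:**
- **Arm:** the bore ring shows at the seated position in both views, within about 0.3 px of where it should be. The white gear meets the big feed gear.
- **Keeper:** it reads about 0.05 rad, so it is shut.
- **Bystanders:** both bottles, the dish and the screwdriver look unmoved by eye in the last scene picture. I did not measure them.
- **Gripper:** it is well clear and feels no force beyond sensor noise.

**Disagreements:**
- With the tilt left free, my fit of the frame gave 30.7 degrees instead of the stated 27. I kept 27, and the remaining error was under 0.8 px.
- After quick moves the tool was up to about 4 mm off target, so I made every approach slowly and corrected it from a fresh reading.

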